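Make up two sample kits in a mobile blood lab

ROBOT

A 6-joint arm with a two-finger parallel gripper is mounted at the origin on the work surface. World frame = base frame: x ahead of the robot, y to its left, z up, the work surface at z = 0. Lengths are in m, angles in rad, forces in N, time in s.
With the tool pointing down it reaches from about 0.275 to 0.85 m from the base axis. Payload 5.2 kg.
Tool frame: the origin (TCP) lies between the finger pads; the fingertips stand 25 mm ahead of it and the grasp point (between the pads) lies 6 mm ahead of it; z points along the fingers, x is the direction in which the jaws open and shut, and the axes are right-handed (so a half turn about z gives the same grasp; the last joint's range is limited). The gripper opens to 85 mm and grips with 20 to 120 N. Pads are 22 mm wide; open, the fingers measure 114 mm over their backs; the gripper's body (76 mm by 85 mm) begins 54 mm behind the grasp point. The pads swing forward as they close: fully open they stand 13 mm farther back than shut.
Start: joints at [1.139, 0.259, 1.535, -0, 1.348, -0.203], TCP at [0.125, 0.536, 0.256] pointing down, gripper open.
Joint ranges: [-3.14, 3.14], [-0.91, 2.08], [0.19, 2.58], [-1.22, 4.36], [0.22, 2.71], [-3.12, 3.12]. Speed limits (rad/s): [2.57, 2.57, 3.14, 3.14, 3.14, 3.14].

INTERFACE

Orientations are given as a rotation vector (axis times angle).
In Python, from station import arm, grab_frame gives the robot as it stands.
- The arm moves only by the shell command python3 -m handwheel 'ROWS'. ROWS is JSON, a list that holds one entry, the list of rows, each a list of 7 numbers: the finger opening in mm, from 0 to 85.4, then the shift along the tool's x, y, z in mm, then the turn, a rotation vector about the tool's x, y, z in rad. In form: [[[fingers, dx, dy, dz, rx, ry, rz], ...]]. A call has 1 to 8 rows; each row is the pose to reach, as a shift and turn from the pose commanded when the call began, along the tool's axes at that moment; what a row does not reach only later rows make up. A row lasts 1/12 s, in which the tool goes at most 41.7 mm and 7.16 degrees, less where a joint would pass 70% of its speed; a pose out of reach is approached as far as the arm can. A call with a gripper value outside its range is refused whole. The fingers move at their own pace and stop on an object; the grip force is fixed at half the most. Time passes only in rows, so rows that repeat a pose let the fingers close. It gives the time, the measured TCP pose, the force and the opening at its end, in the units of the state.
- arm.read_state(): the state, without advancing time (a new reading comes with each control period).
- grab_frame(name): name is "scene" or "top"; returns a dict with "pixels" (480x640x3 uint8, red, green, blue), "intrinsics" (3x3 intrinsics, pixels), "origin" and "attitude" of the camera in the world. Camera axes: x right, y down, z forward; pixel columns grow to the right and rows downward; lengths in m; the calibration is good to about 2 mm. A picture is of the moment at which its call begins. There is no depth.
- arm.job_done(): hands the job in, once; it reports no verdict.
The state is a dict: "time_s": time; "joint_pos": joint angles; "qd": joint speeds; "joint_torque": joint torques, N m; "eef_pos": TCP position; "orientation": TCP orientation; "wrist_force": force on the tool from outside, world axes, zero at the start; "torque": the same for the moment, N m; "gripper_width": finger opening in m.
Only numpy, scipy, OpenCV 4.12 (cv2) and the standard library are available. Lean on these libraries where they do the work, as an engineer would, in place of code of your own. Each camera call takes 0.05 s, during which the arm holds its last target.

TASK

Make up the two kits from the stock on the bench: in the blue tray, lay the violet-capped tube along the white bar and stand the green cup centred on the dark spot with the narrow orange cup standing inside it; in the yellow tray, lay the pink-capped tube along the white bar and stand the dropper bottle centred on the dark spot. Tubes lie within their bars, either way round, and cups and bottle stand upright. Leave the tube rack, the spot plate and the pen where they are.

Things in the scene. Friction and masses are not known exactly. Their poses are not given: they have to be found in the camera images.
- tube_violet: blood tube lying on the bench: round barrel 17 mm across, white label, dark red foot, hexagonal blue-violet cap 17 mm across flats (stops rolling); 100 mm long overall, 20 g. Origin on its axis at mid-length, 8.5 mm above what it lies on; x runs along the tube to the cap (cap from x = 28 to 50 mm). Lies roughly left to right at the start. The grey-capped tubes in the rack are not wanted.
- tube_pink: blood tube lying on the bench: round barrel 17 mm across, white label, dark red foot, hexagonal hot pink cap 17 mm across flats (stops rolling); 100 mm long overall, 20 g. Origin on its axis at mid-length, 8.5 mm above what it lies on; x runs along the tube to the cap (cap from x = 28 to 50 mm). Lies roughly left to right at the start. The grey-capped tubes in the rack are not wanted.
- cup_large: wide green open cup, 58 mm outside diameter (57 at the foot), 40 mm high, wall 3 mm, inside about 51 mm across, inner floor 4 mm up. Origin at the centre of its underside, z up. About 70 g.
- cup_small: narrow orange open cup, 34 mm outside diameter (33 at the foot), 64 mm high, wall 2.5 mm. Nested in the green cup it stands 28 mm proud of that cup's rim. Origin at the centre of its underside, z up. About 35 g.
- dropper: small teal dropper bottle with white label, body 28 mm diameter and 44 mm high, above it a black collar 19 mm in diameter up to 60 mm and a rubber bulb 12 mm in diameter up to 74 mm total height. Origin at the centre of its underside, z up. About 40 g.
- tray_blue: blue tray, 140 (its x) by 250 mm (its y), fixed; floor 4 mm thick, lip to 10 mm above the bench. Origin at the centre of its underside, z up. Printed on its floor: a white bar 120 mm long (along x), 44 mm wide, centred at x = 0, y = -60 mm, for the tube; a dark round spot 84 mm across centred at x = 0, y = 65 mm, for the green cup. Which tray is left varies.
- tray_yellow: yellow tray, 140 (its x) by 250 mm (its y), fixed; floor 4 mm thick, lip to 10 mm above the bench. Origin at the centre of its underside, z up. Printed on its floor: a white bar 120 mm long (along x), 44 mm wide, centred at x = 0, y = 60 mm, for the tube; a dark round spot 58 mm across centred at x = 0, y = -65 mm, for the dropper bottle. Which tray is left varies.
- tube_rack: bystander: white foam block 120 x 190 mm with grey-capped tubes standing in it, 91 mm high in all, loose, on the right. Origin at the centre of its underside. Leave alone.
- spot_plate: bystander: white porcelain plate 100 x 100 x 12 mm with nine shallow wells, loose, on the left. Origin at the centre of its underside. Leave alone.
- pen: bystander: pink pen 130 mm long and 9 mm thick, lying beyond the trays, along its own x. Origin at the centre of its underside. Leave alone.
There are look-alikes about, which are no part of the job. Of the things that look like the cup_large, take the one that is farthest from the robot's base at the start. Leave any turquoise look-alike of the tube_violet alone.

How it is judged:
By the outcome, as a careful person would: the job done as asked, in the order asked, and still so for the second after the job is handed in, with the robot touching nothing.
It also fails if it takes over 134 s, if anything falls off the work surface, if the arm or the gripper's body presses on something with over 40 N, if the wrist force passes 120 N, or if a joint passes its speed limit or range.

## Working session

There is one attempt and no reset: what is moved stays moved. The work goes in short steps, Python scripts to look and compute and a shell command to move; the robot and the scene stay as the last step left them, time stands still between calls to the robot, and variables do not carry over. Pictures are saved under pics/ and viewed, and the job is handed in when it is done.

```bash
ls; mkdir -p pics; python3 - <<'E'
from station import arm, grab_frame
import cv2,numpy as np
for n in("scene","top"):
    f=grab_frame(n); cv2.imwrite(f"pics/{n}0.png",f["pixels"][:,:,::-1]); print(n,f["intrinsics"],f["origin"],f["attitude"])
print(arm.read_state())
E
```

```text
pics
scene [[556.22084792   0.         316.43560541]
 [  0.         556.22084792 236.69383331]
 [  0.           0.           1.        ]] [ 1.14085244 -0.78509677  0.84326069] [-2.1596196  -0.77525509  0.32981555]
top [[570.80012916   0.         310.20463793]
 [  0.         570.80012916 234.04936608]
 [  0.           0.           1.        ]] [ 0.30074774 -0.02848615  1.67853587] [-2.1551096   2.12543906 -0.15719269]
{'time_s': 0.1, 'joint_pos': array([ 1.13921908e+00,  2.59281880e-01,  1.53597427e+00,  1.44843506e-06,
        1.34800961e+00, -2.02817556e-01]), 'qd': array([ 0.00052901, -0.00163503, -0.00348118, -0.00042058,  0.00042558,
        0.00053387]), 'joint_torque': array([ 2.13638908e-03, -4.46975291e+01, -2.91246682e+01, -1.38897126e-04,
        6.40548227e-03,  1.92676744e-06]), 'eef_pos': array([0.12452335, 0.53527086, 0.25555122]), 'orientation': array([ 2.45986976e+00,  1.95292193e+00, -2.34571610e-03]), 'wrist_force': array([ 0.05835627, -0.28944234,  0.14219392]), 'torque': array([ 0.00288751, -0.00552258, -0.03958692]), 'gripper_width': 0.08543866142753279}
```

View pics/scene0.png

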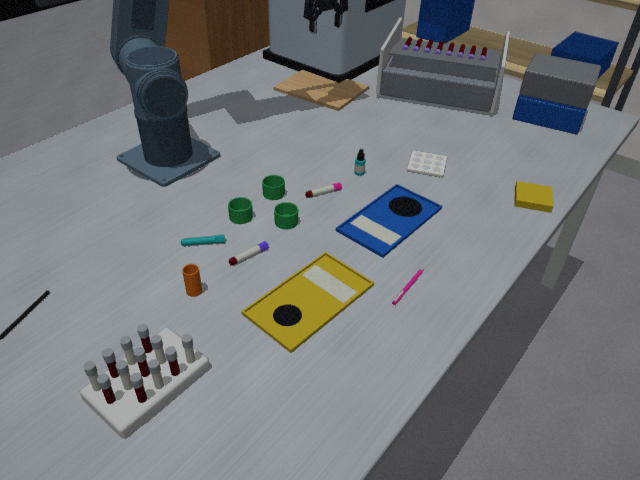

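View pics/top0.png

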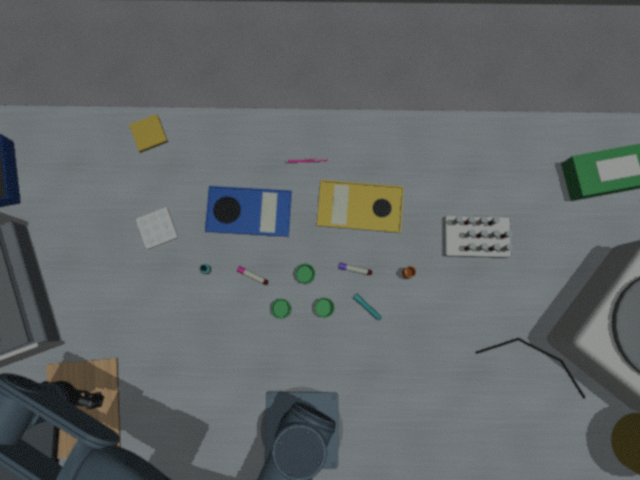

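Top view: blue tray (248,211), yellow tray (360,206), pink tube (252,275), violet tube (355,268), turquoise look-alike (367,306), orange cup (408,272) and dropper (205,268). There are three green cups, at (304,273), (281,309) and (323,308). The base is near (302,440), so (304,273) should be the farthest from it. I'll measure that and confirm it in a crop.

```bash
cat > h.py <<'E'
from station import arm, grab_frame
import cv2,numpy as np
from scipy.spatial.transform import Rotation as R
np.set_printoptions(precision=4,suppress=True)
def ray(f,uv):
    d=np.linalg.inv(f["intrinsics"])@np.array([uv[0],uv[1],1.]); d=R.from_rotvec(f["attitude"]).as_matrix()@d
    return np.array(f["origin"]),d/np.linalg.norm(d)
def plane(f,uv,z):
    o,d=ray(f,uv); return o+d*(z-o[2])/d[2]
def tri(fa,ua,fb,ub):
    o1,d1=ray(fa,ua);o2,d2=ray(fb,ub)
    s=np.linalg.lstsq(np.stack([d1,-d2],1),o2-o1,rcond=None)[0]
    p,q=o1+s[0]*d1,o2+s[1]*d2; return (p+q)/2,np.linalg.norm(p-q)
def proj(f,p):
    c=R.from_rotvec(f["attitude"]).as_matrix().T@(np.array(p)-f["origin"]); u=f["intrinsics"]@c; return u[:2]/u[2]
def blobs(f,lo,hi,amin=15):
    h=cv2.cvtColor(f["pixels"],cv2.COLOR_RGB2HSV); m=cv2.inRange(h,np.array(lo),np.array(hi))
    n,l,s,c=cv2.connectedComponentsWithStats(m)
    return [(c[i],s[i],l==i) for i in range(1,n) if s[i,4]>=amin]
COL=dict(blue=((108,150,70),(122,255,255)),yellow=((20,150,80),(32,255,255)),violet=((122,90,60),(140,255,255)),
 pink=((155,120,90),(172,255,255)),green=((55,120,40),(80,255,255)),orange=((5,150,60),(15,255,255)),teal=((84,110,40),(100,255,255)),red=((173,120,30),(180,255,255)),red2=((0,120,30),(4,255,255)))
def crop(f,u,v,r,k,name):
    p=f["pixels"][max(0,v-r):v+r,max(0,u-r):u+r]; cv2.imwrite(name,cv2.resize(p,None,fx=k,fy=k,interpolation=cv2.INTER_CUBIC)[:,:,::-1])
E
python3 - <<'E'
from h import *
for n in("top","scene"):
    f=grab_frame(n)
    for k,(lo,hi) in COL.items():
        for c,s,_ in blobs(f,lo,hi):
            print(n,k,c.round(1),s,plane(f,c,0.0)[:2])
f=grab_frame("top");crop(f,305,285,70,4,"pics/ct.png")
g=grab_frame("scene");crop(g,265,215,80,4,"pics/cs.png")
E
```

```text
top blue [235.9 210.2] [ 206  187   62   47 1709] [0.6263 0.2052]
top blue [282.7 212.7] [274 191  17  44 511] [0.6205 0.065 ]
top yellow [147.8 132.6] [131 116  34  34 549] [0.8644 0.4833]
top violet [342.1 266. ] [339 263   7   7  40] [ 0.4629 -0.1136]
top pink [301.6 160.6] [289 160  26   3  49] [0.7821 0.0111]
top pink [240.5 269.5] [238 267   6   6  30] [0.4486 0.1857]
top green [597.8 173.2] [ 563  145   77   54 1878] [ 0.7546 -0.8835]
top green [304.5 273.3] [296 265  18  18 232] [ 0.4401 -0.0032]
top green [324.  307.3] [316 299  17  17 201] [ 0.3416 -0.0617]
top green [280.9 308.1] [272 300  18  17 235] [0.3372 0.0642]
top orange [408.2 272. ] [403 268  12  10  81] [ 0.4479 -0.3082]
top teal [205.2 268.9] [201 264   8   9  38] [0.4488 0.29  ]
top teal [366.6 306.5] [354 295  26  24 138] [ 0.3456 -0.1857]
scene blue [433.3  20.5] [417   0  34  43 893] [-0.0039  1.4843]
scene blue [454.8  33. ] [450  30  10   6  20] [0.1403 1.4127]
scene blue [583.8  47.8] [ 551   32   67   33 1027] [0.6105 1.6226]
scene blue [548.8 113.4] [ 513   95   73   39 1438] [0.7152 0.9745]
scene blue 
[... 3254 characters left out ...]
ed [173.8 368.1] [170 362   9  13  44] [ 0.5646 -0.4544]
scene red [113.3 373.8] [110 371   8   7  23] [ 0.4911 -0.5317]
scene red [139.4 393. ] [135 387  10  15  55] [ 0.5596 -0.527 ]
scene red [106.5 390.8] [103 389   8   5  15] [ 0.512  -0.5609]
scene red [109.  395.4] [104 393  10   6  22] [ 0.5231 -0.5636]
scene red2 [146.8 346.6] [143 341   8  12  32] [ 0.4876 -0.4547]
scene red2 [172.9 367.2] [169 362   9  11  32] [ 0.5618 -0.4542]
scene red2 [111.6 368.7] [108 365   9   7  22] [ 0.4794 -0.5271]
scene red2 [144.4 370. ] [140 366   9   9  29] [ 0.5271 -0.4909]
scene red2 [108.4 396.4] [103 390  12  13  53] [ 0.5242 -0.5655]
scene red2 [141.4 397.1] [139 392   6  10  24] [ 0.569 -0.53 ]
```

View pics/ct.png

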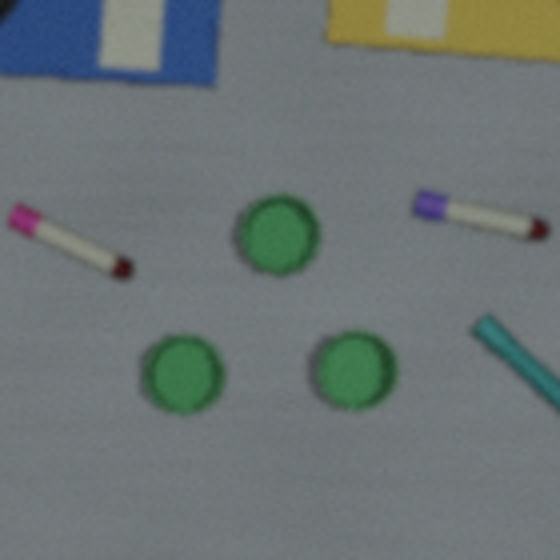

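View pics/cs.png

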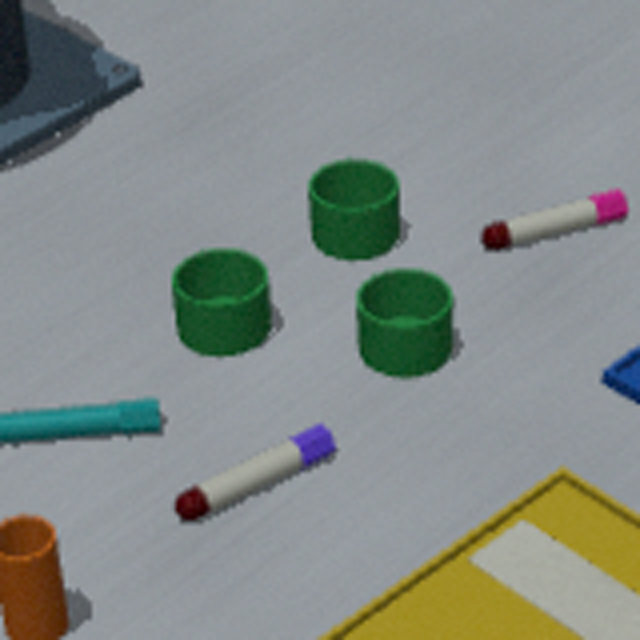

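The crop shows three open green cups of equal size. The one at top (304,273), scene (286,215), is farthest ahead of the base, at radius 0.44 m against 0.35 m for the others, so that is the one. Violet-blue cap at scene (263,246); the turquoise tube is not wanted.

```bash
cat > meas.py <<'E'
from h import *
def pick(bl,near,maxd=25):
    bl=[b for b in bl if np.hypot(*(b[0]-near))<maxd]; return max(bl,key=lambda b:b[1][4]) if bl else None
fs={n:grab_frame(n) for n in("top","scene")}
def rep(lbl,z,spec):
    for n,(lo,hi,near,md) in spec.items():
        b=pick(blobs(fs[n],lo,hi,8),np.array(near),md)
        if b is None: print(lbl,n,'none');continue
        print(lbl,n,b[0].round(1),b[1][4],plane(fs[n],b[0],z)[:2])
if __name__=="__main__":
    dr=[((0,60,15),(8,255,130)),((168,60,15),(180,255,130))]
    rep("vcap",.0085,dict(top=(*COL['violet'],(342,266),8),scene=(*COL['violet'],(263,246),8)))
    for lo,hi in dr: rep("vfoot",.0085,dict(top=(lo,hi,(369,272),8),scene=(lo,hi,(232,260),8)))
    rep("pcap",.0085,dict(top=(*COL['pink'],(240,269),8),scene=(*COL['pink'],(337,186),8)))
    for lo,hi in dr: rep("pfoot",.0085,dict(top=(lo,hi,(265,281),8),scene=(lo,hi,(308,193),8)))
    W=((0,0,130),(60,70,255))
    rep("bluebar",.004,dict(top=(*W,(268,212),12),scene=(*W,(375,231),12)))
    rep("yelbar",.004,dict(top=(*W,(340,205),12),scene=(*W,(328,283),12)))
    D=((0,0,0),(180,255,60))
    rep("bluespot",.004,dict(top=(*D,(227,210),10),scene=(*D,(405,206),10)))
    rep("yelspot",.004,dict(top=(*D,(382,208),10),scene=(*D,(288,315),10)))
    # rim ellipse of cups: inner+outer silhouettes
    for nm,col,t,s,h in(("green","green",(304,273),(286,215),.04),("orange","orange",(408,272),(192,280),.064)):
        b=pick(blobs(fs['top'],*COL[col]),t,8); 
        c=max(cv2.findContours(b[2].astype('uint8'),0,1)[0],key=len)
        (cc,r)=cv2.minEnclosingCircle(c); print(nm,'top circ',cc,r,plane(fs['top'],cc,h),plane(fs['top'],cc,h*.75))
        b=pick(blobs(fs['scene'],*COL[col]),s,8); x,y,w,hh,_=b[1]; print(nm,'scene box',x,y,w,hh)
    for nm,s in(("green",(286,215)),("orange",(192,280))): crop(fs['scene'],*s,25,12,f"pics/z{nm}.png")
    crop(fs['top'],408,272,20,12,"pics/zot.png");crop(fs['top'],205,268,20,12,"pics/zdt.png");crop(fs['scene'],360,163,20,12,"pics/zds.png")
    a=[cv2.resize(cv2.imread(f"pics/{x}.png"),(260,260)) for x in("zgreen","zorange","zot","zdt","zds")]
    a.append(a[0]*0); cv2.imwrite("pics/z.png",np.vstack([np.hstack(a[:3]),np.hstack(a[3:])]))
E
python3 meas.py
```

```text
vcap top [342.2 266.1] 40 [ 0.462  -0.1136]
vcap scene [263.2 245.8] 75 [ 0.4639 -0.1085]
vfoot top none
vfoot scene [234.1 261.5] 14 [ 0.4511 -0.188 ]
vfoot top none
vfoot scene [231.7 260.4] 29 [ 0.4445 -0.1889]
pcap top [240.5 269.4] 30 [0.448  0.1845]
pcap scene [337.1 186.1] 54 [0.4488 0.189 ]
pfoot top none
pfoot scene [309.7 194.7] 10 [0.4187 0.113 ]
pfoot top none
pfoot scene [308.2 193.2] 20 [0.4116 0.1155]
bluebar top [268.1 212. ] 478 [0.6213 0.1082]
bluebar scene [375.5 229.6] 531 [0.6234 0.1109]
yelbar top [339.9 204.2] 571 [ 0.6479 -0.1059]
yelbar scene [329.3 283.3] 822 [ 0.65   -0.1026]
bluespot top [226.5 209.5] 540 [0.6272 0.2329]
bluespot scene [405.  206.3] 502 [0.6279 0.2355]
yelspot top [381.5 207.6] 228 [ 0.6391 -0.2302]
yelspot scene [286.9 315. ] 467 [ 0.6399 -0.2278]
green top circ (304.5434875488281, 273.4565124511719) 8.806180953979492 [ 0.4362 -0.0039  0.04  ] [ 0.437  -0.0038  0.03  ]
green scene box 274 203 24 26
orange top circ (408.5, 272.5) 5.700977325439453 [ 0.441  -0.2984  0.064 ] [ 0.4424 -0.3011  0.048 ]
orange scene box 182 264 20 33
```

View pics/z.png

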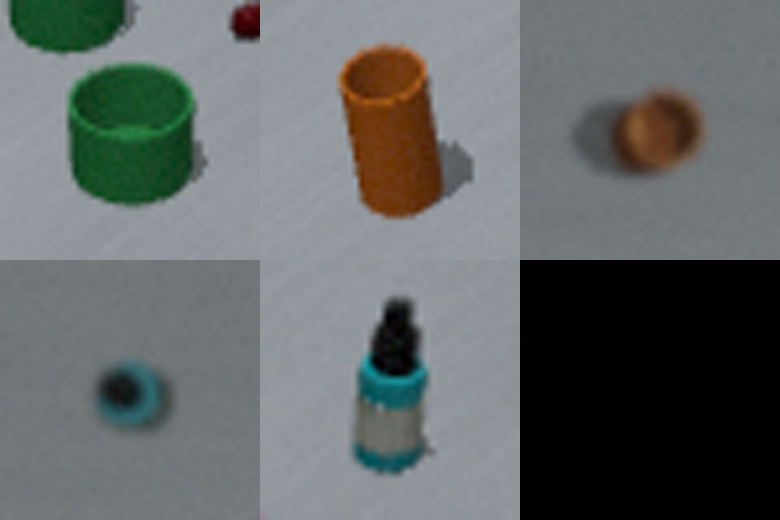

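```bash
cat > plan.py <<'E'
# usage: plan.py x y z yawdeg(tool x in world, mod 180) -> tool-axis shift mm, rz rad
import sys; from h import *
s=arm.read_state(); M=R.from_rotvec(s["orientation"]).as_matrix()
x,y,z,yaw=map(float,sys.argv[1:5]); d=M.T@(np.array([x,y,z])-s["eef_pos"])*1e3
cur=np.degrees(np.arctan2(M[1,0],M[0,0])); q1=np.degrees(np.arctan2(y,x))
for k in(-360,-180,0,180,360):
    yw=yaw+k; q6=q1-yw
    if abs(q6)<176: 
        Y=np.radians(yw); T=np.array([[np.cos(Y),np.sin(Y),0],[np.sin(Y),-np.cos(Y),0],[0,0,-1]]).T
        T=np.stack([[np.cos(Y),np.sin(Y),0],[np.sin(Y),-np.cos(Y),0],[0,0,-1]],1)
        print("yaw",yw,"q6 ~%.0f"%q6,"shift",d.round(1),"rot",R.from_matrix(M.T@T).as_rotvec().round(3))
print("t",s["time_s"],"pos",s["eef_pos"],"yaw %.1f"%cur,"q6 %.1f"%np.degrees(s["joint_pos"][5]),"F",s["wrist_force"],"w %.1f"%(s["gripper_width"]*1e3))
E
python3 - <<'E'
from h import *
t=grab_frame("top");s=grab_frame("scene")
for n,f,u,z in(("green",s,(286.4,209.2),.04),("green",t,(304.5,273.4),.037),("orange",s,(190.8,269.4),.064),("orange",t,(410.3,271.7),.064),
 ("dropbulb",s,(361.1,149.5),.072),("drop",t,(205,268.9),.044),("dropbulb",t,(203.5,268),.072),("dropshoulder",s,(360.3,160),.044)):
    print(n,plane(f,u,z)[:2])
# tube white labels, top: endpoints by minAreaRect of whole tube (non-gray) 
for nm,(u,v) in(("v",(355,268)),("p",(252,275))):
    p=t["pixels"][v-16:v+16,u-22:u+22].astype(int)
    bg=np.median(p.reshape(-1,3),0); m=((np.abs(p-bg).max(2)>28)).astype('uint8')
    n,l,st,c=cv2.connectedComponentsWithStats(m); i=1+st[1:,4].argmax()
    r=cv2.minAreaRect(np.argwhere(l==i)[:,::-1].astype(np.float32)); print(nm,st[i],r,plane(t,(r[0][0]+u-22,r[0][1]+v-16),.0085)[:2])
E
python3 plan.py 0.454 -0.149 0.2 -13.6
```

```text
green [ 0.4411 -0.0021]
green [ 0.4366 -0.0037]
orange [ 0.4474 -0.3004]
orange [ 0.4433 -0.3036]
dropbulb [0.4477 0.2903]
drop [0.445  0.2821]
dropbulb [0.445  0.2811]
dropshoulder [0.4519 0.2843]
v [ 5 11  9  7 53] ((9.0, 14.0), (6.0, 8.0), 90.0) [ 0.4622 -0.113 ]
p [ 7  7  9  9 51] ((10.699999809265137, 10.600000381469727), (7.155416965484619, 6.7082037925720215), 26.56505012512207) [0.4475 0.184 ]
yaw -193.6 q6 ~175 shift [-592.1  476.    56.3] rot [-0.     0.    -1.562]
yaw -13.6 q6 ~-5 shift [-592.1  476.    56.3] rot [0.    0.    1.579]
t 0.5 pos [0.1247 0.5357 0.2563] yaw 76.9 q6 -11.6 F [ 0.7852  0.2108 -0.3946] w 85.2
```

```bash
python3 -m handwheel '[[[70,-592,476,56,0,0,1.58],[70,-592,476,56,0,0,1.58],[70,-592,476,56,0,0,1.58],[70,-592,476,56,0,0,1.58],[70,-592,476,56,0,0,1.58],[70,-592,476,56,0,0,1.58],[70,-592,476,56,0,0,1.58],[70,-592,476,56,0,0,1.58]]]'; python3 plan.py 0.454 -0.149 0.15 -13.6
```

```text
time_s: 1.17
eef_pos: [0.2691, 0.2345, 0.232]
orientation: [-3.097, -0.526, -0.002]
wrist_force: [1.4, -0.1, -0.5]
gripper_width: 0.0702
yaw -193.6 q6 ~175 shift [ 47.8 423.   82. ] rot [ 0.002 -0.001 -2.568]
yaw -13.6 q6 ~-5 shift [ 47.8 423.   82. ] rot [-0.    -0.001  0.574]
t 1.1667 pos [0.2691 0.2345 0.232 ] yaw 19.3 q6 3.7 F [ 1.4374 -0.105  -0.4718] w 70.2
```

```bash
python3 -m handwheel '[[[50,48,423,82,0,0,0.574],[50,48,423,82,0,0,0.574],[50,48,423,82,0,0,0.574],[50,48,423,82,0,0,0.574],[50,48,423,82,0,0,0.574],[50,48,423,82,0,0,0.574],[50,48,423,82,0,0,0.574],[50,48,423,82,0,0,0.574]]]'; python3 plan.py 0.454 -0.149 0.09 -13.6
```

```text
time_s: 1.83
eef_pos: [0.4132, -0.0602, 0.1687]
orientation: [3.12, -0.365, 0.002]
wrist_force: [1.2, 1.5, 0.2]
gripper_width: 0.05
yaw -193.6 q6 ~175 shift [60.1 77.  78.7] rot [ 0.002 -0.    -3.137]
yaw -13.6 q6 ~-5 shift [60.1 77.  78.7] rot [-0.    -0.001  0.004]
t 1.8333 pos [ 0.4132 -0.0602  0.1687] yaw -13.3 q6 -10.3 F [1.196  1.5472 0.1757] w 50.0
```

```bash
python3 -m handwheel '[[[45,60,77,60,0,0,0],[45,60,77,60,0,0,0],[45,60,77,60,0,0,0],[45,60,77,60,0,0,0],[45,60,77,60,0,0,0],[45,60,77,60,0,0,0]]]'; python3 plan.py 0.454 -0.149 0.09 -13.6
python3 - <<'E'
from h import *
t=grab_frame("top");s=grab_frame("scene")
crop(t,355,268,40,7,"pics/a.png");crop(s,250,240,50,6,"pics/b.png")
a=cv2.imread("pics/a.png");b=cv2.imread("pics/b.png");b=cv2.resize(b,(560,560)) ;a=cv2.resize(a,(400,400));b=cv2.resize(b,(400,400))
cv2.imwrite("pics/v1.png",np.hstack([a,b]))
E
```

```text
time_s: 2.33
eef_pos: [0.4529, -0.1462, 0.1087]
orientation: [-3.12, 0.364, 0.002]
wrist_force: [-1.1, 0.9, -0.6]
gripper_width: 0.0453
yaw -193.6 q6 ~175 shift [ 1.7  2.5 18.7] rot [-0.002 -0.001 -3.137]
yaw -13.6 q6 ~-5 shift [ 1.7  2.5 18.7] rot [-0.001  0.001  0.005]
t 2.3333 pos [ 0.4529 -0.1462  0.1087] yaw -13.3 q6 -18.1 F [-1.1181  0.899  -0.611 ] w 45.3
```

View pics/v1.png

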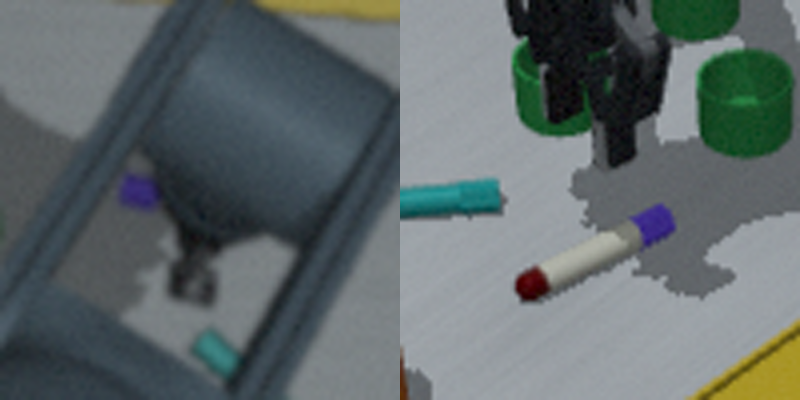

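```bash
python3 - <<'E'
from h import *
s=grab_frame("scene");st=arm.read_state();M=R.from_rotvec(st["orientation"]).as_matrix();p=st["eef_pos"]
for sgn in(-1,1):
    for zz in (.012,.019,.025): print(sgn,zz,proj(s,p+M[:,0]*sgn*(st["gripper_width"]/2+.005)+M[:,2]*zz))
print(proj(s,[p[0],p[1],.0085]))
E
```

```text
-1 0.012 [239.1898 214.6841]
-1 0.019 [239.4066 217.2248]
-1 0.025 [239.5912 219.3875]
1 0.012 [253.0519 227.6177]
1 0.019 [253.2217 230.1793]
1 0.025 [253.3661 232.3594]
[248.3729 252.1382]
```

The scene view shows the near fingertip at about (254,231), where the kinematics predict it. The tube centre at about (249,253) lies under the TCP. Descending.

```bash
python3 -m handwheel '[[[40,1,1,40,0,0,0],[40,1,1,60,0,0,0],[40,1,1,72,0,0,0],[40,1,1,80,0,0,0],[40,1,1,80,0,0,0],[40,1,1,80,0,0,0]]]'; python3 -m handwheel '[[[0,0,0,0,0,0,0],[0,0,0,0,0,0,0],[0,0,0,0,0,0,0],[0,0,0,0,0,0,0],[0,0,0,0,0,0,0],[0,0,0,0,0,0,0]]]'; python3 plan.py 0.622 0.1095 0.12 -92.4
python3 - <<'E'
from h import *
crop(grab_frame("scene"),250,240,40,7,"pics/c.png")
E
```

```text
time_s: 2.98
eef_pos: [0.4544, -0.1475, 0.0294]
orientation: [3.12, -0.362, 0.001]
wrist_force: [-0.6, 0.1, 0.1]
gripper_width: 0.0397
time_s: 3.48
eef_pos: [0.455, -0.1482, 0.0302]
orientation: [3.12, -0.363, 0.004]
wrist_force: [-0.3, 2.0, 5.5]
gripper_width: 0.0142
yaw -92.4 q6 ~102 shift [ 103.5 -289.1  -89.8] rot [-0.001 -0.003  1.381]
yaw 87.6 q6 ~-78 shift [ 103.5 -289.1  -89.8] rot [ 0.003 -0.001 -1.761]
t 3.4833 pos [ 0.455  -0.1482  0.0302] yaw -13.3 q6 -18.2 F [-0.2628  2.0086  5.5452] w 14.2
```

View pics/c.png

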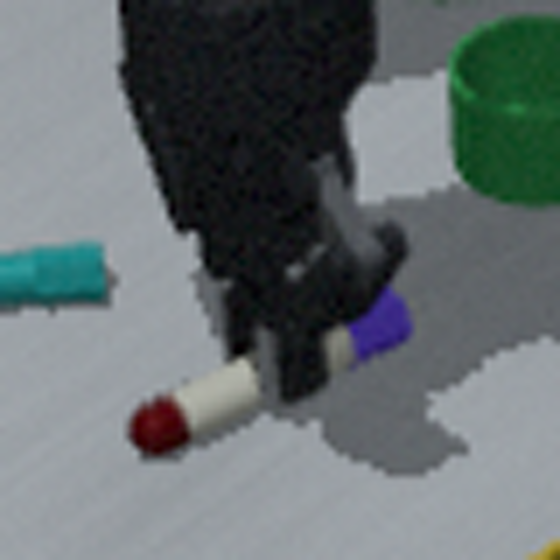

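```bash
python3 -m handwheel '[[[0,0,0,-20,0,0,0],[0,0,0,-60,0,0,0],[0,0,0,-90,0,0,0],[0,0,0,-90,0,0,0],[0,0,0,-90,0,0,0]]]'; python3 plan.py 0.622 0.1095 0.12 -92.4
python3 - <<'E'
from h import *
crop(grab_frame("scene"),250,220,40,7,"pics/d.png")
E
```

```text
time_s: 3.95
eef_pos: [0.4557, -0.1488, 0.1214]
orientation: [3.118, -0.363, 0.009]
wrist_force: [-0.3, 0.7, -0.9]
gripper_width: 0.0143
yaw -92.4 q6 ~102 shift [ 102.5 -289.6    1.4] rot [-0.003 -0.006  1.381]
yaw 87.6 q6 ~-78 shift [ 102.5 -289.6    1.4] rot [ 0.007 -0.003 -1.761]
t 3.95 pos [ 0.4557 -0.1488  0.1214] yaw -13.3 q6 -18.2 F [-0.3489  0.7457 -0.868 ] w 14.3
```

View pics/d.png

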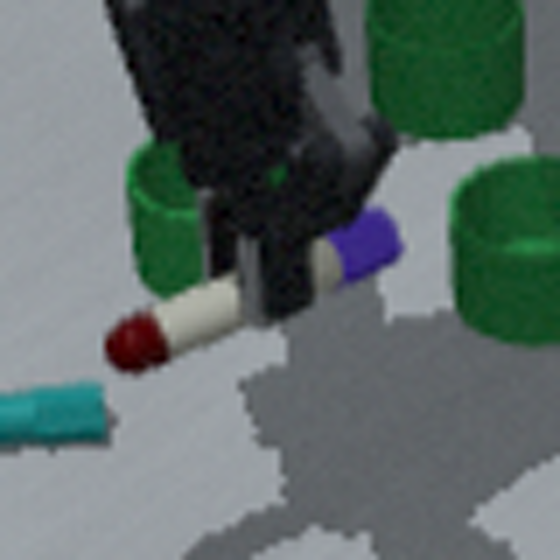

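The tube is held level and near its middle. Carrying it to the blue bar.

```bash
python3 -m handwheel '[[[0,102,-289,0,0,0,1.38],[0,102,-289,0,0,0,1.38],[0,102,-289,0,0,0,1.38],[0,102,-289,0,0,0,1.38],[0,102,-289,0,0,0,1.38],[0,102,-289,0,0,0,1.38],[0,102,-289,0,0,0,1.38],[0,102,-289,0,0,0,1.38]]]'; python3 plan.py 0.622 0.1095 0.08 -92.4

```

```text
time_s: 4.67
eef_pos: [0.6192, 0.1113, 0.1168]
orientation: [2.628, -1.717, -0.004]
wrist_force: [0.7, -1.2, -0.1]
gripper_width: 0.0144
yaw -92.4 q6 ~102 shift [ 2.8 -2.  36.8] rot [0.003 0.    0.455]
yaw 87.6 q6 ~-78 shift [ 2.8 -2.  36.8] rot [-0.001  0.005 -2.686]
t 4.6667 pos [0.6192 0.1113 0.1168] yaw -66.3 q6 66.4 F [ 0.664  -1.2059 -0.0919] w 14.4
```

```bash
python3 -m handwheel '[[[0,2,-2,37,0,0,0.455],[0,2,-2,37,0,0,0.455],[0,2,-2,37,0,0,0.455],[0,2,-2,37,0,0,0.455],[0,2,-2,37,0,0,0.455],[0,2,-2,37,0,0,0.455]]]'; python3 plan.py 0.622 0.1095 0.035 -92.4
python3 - <<'E'
from h import *
crop(grab_frame("scene"),375,220,50,6,"pics/e.png");crop(grab_frame("top"),265,215,45,6,"pics/e2.png")
E
```

```text
time_s: 5.17
eef_pos: [0.6213, 0.1086, 0.0802]
orientation: [2.183, -2.256, -0.003]
wrist_force: [-0.3, -0.6, 0.4]
gripper_width: 0.014
yaw -92.4 q6 ~102 shift [-0.9 -0.8 45.2] rot [ 0.003 -0.     0.009]
yaw 87.6 q6 ~-78 shift [-0.9 -0.8 45.2] rot [ 0.     0.004 -3.132]
t 5.1667 pos [0.6213 0.1086 0.0802] yaw -91.9 q6 91.7 F [-0.2845 -0.5909  0.3752] w 14.0
```

View pics/e.png

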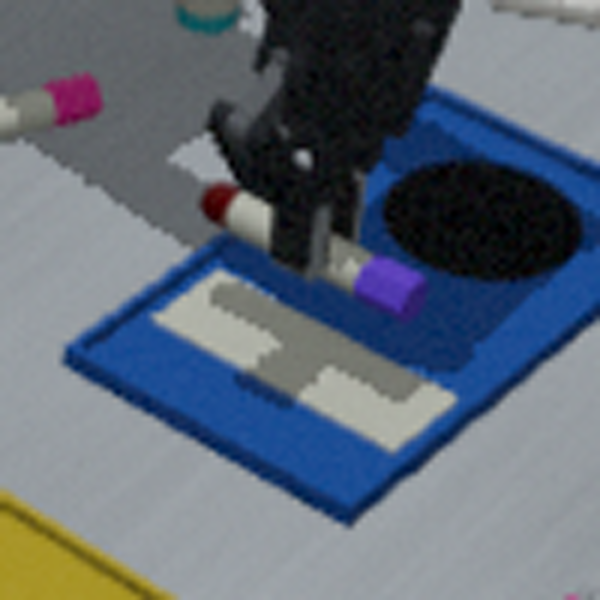

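```bash
python3 -m handwheel '[[[0,-1,-1,20,0,0,0],[0,-1,-1,35,0,0,0],[0,-1,-1,42,0,0,0],[0,-1,-1,45,0,0,0],[0,-1,-1,45.5,0,0,0],[0,-1,-1,45.5,0,0,0],[0,-1,-1,45.5,0,0,0]]]'; python3 -m handwheel '[[[36,0,0,0,0,0,0],[36,0,0,0,0,0,0],[36,0,0,0,0,0,0],[36,0,0,0,0,0,0],[36,0,0,-15,0,0,0],[36,0,0,-50,0,0,0],[36,0,0,-90,0,0,0],[36,0,0,-110,0,0,0]]]'; python3 plan.py 0.439 -0.003 0.14 90
```

```text
time_s: 5.85
eef_pos: [0.624, 0.1095, 0.0372]
orientation: [-2.181, 2.259, -0.002]
wrist_force: [0.4, -1.2, -0.5]
gripper_width: 0.0146
time_s: 6.52
eef_pos: [0.625, 0.1096, 0.1508]
orientation: [-2.179, 2.257, -0.006]
wrist_force: [1.1, 0.3, 1.2]
gripper_width: 0.0361
yaw -90.0 q6 ~90 shift [119.1 182.    9.8] rot [-0.005  0.    -0.035]
yaw 90.0 q6 ~-90 shift [119.1 182.    9.8] rot [0.    0.008 3.106]
t 6.5167 pos [0.625  0.1096 0.1508] yaw -92.0 q6 91.9 F [1.0967 0.3303 1.1749] w 36.1
```

```bash
python3 -m handwheel '[[[82,119,182,10,0,0,0],[82,119,182,10,0,0,0],[82,119,182,10,0,0,0],[82,119,182,10,0,0,0],[82,119,182,10,0,0,0],[82,119,182,10,0,0,0],[82,119,182,10,0,0,0],[82,119,182,10,0,0,0]]]'; python3 plan.py 0.439 -0.003 0.10 -92
python3 - <<'E'
from h import *
s=grab_frame("scene");crop(s,330,210,90,4,"pics/f.png");crop(grab_frame("top"),265,215,45,6,"pics/f2.png")
cv2.imwrite("pics/f.png",cv2.resize(s["pixels"][150:270,230:430,::-1],None,fx=4,fy=4))
E
```

```text
time_s: 7.18
eef_pos: [0.438, -0.0033, 0.137]
orientation: [-2.179, 2.261, -0.003]
wrist_force: [1.7, 0.1, -0.4]
gripper_width: 0.0819
yaw -92.0 q6 ~92 shift [-0.4 -0.9 37. ] rot [-0.002 -0.    -0.002]
yaw 88.0 q6 ~-88 shift [-0.4 -0.9 37. ] rot [-0.     0.004  3.139]
t 7.1833 pos [ 0.438  -0.0033  0.137 ] yaw -92.1 q6 77.0 F [ 1.657   0.135  -0.4423] w 81.9
```

View pics/f.png

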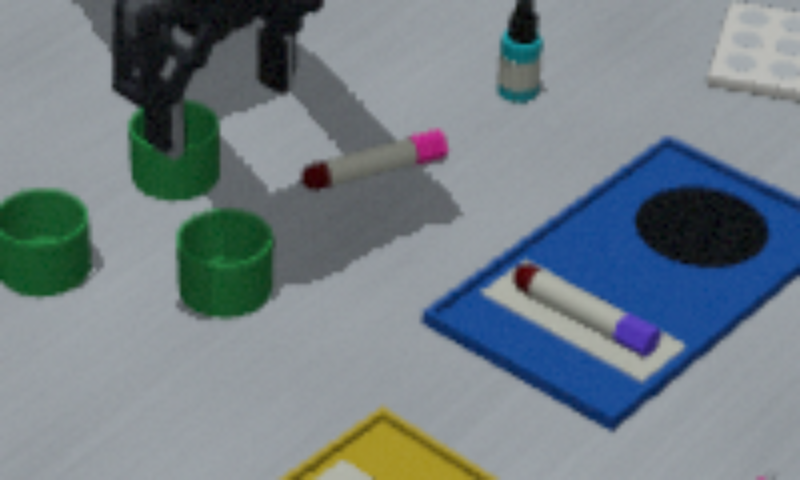

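View pics/f2.png

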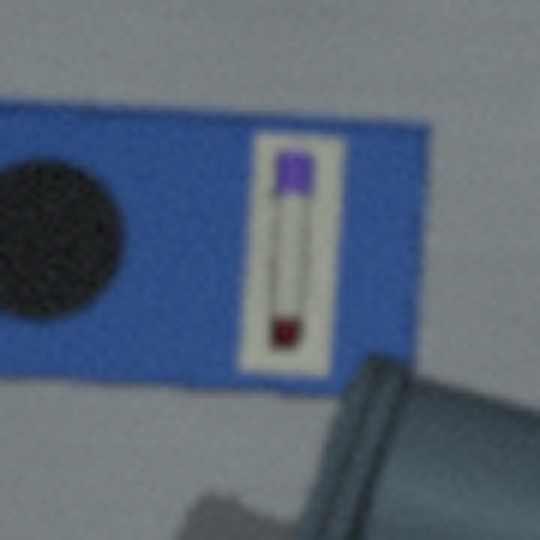

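The violet tube lies inside the white bar: in the top crop the bar spans rows 130–375 and the tube rows 150–347. Now the green cup.

```bash
python3 -m handwheel '[[[82,-0.5,-1,40,0,0,0],[82,-0.5,-1,75,0,0,0],[82,-0.5,-1,95,0,0,0],[82,-0.5,-1,105,0,0,0],[82,-0.5,-1,107,0,0,0],[82,-0.5,-1,107,0,0,0]]]'; python3 -m handwheel '[[[30,0,0,0,0,0,0],[30,0,0,0,0,0,0],[30,0,0,0,0,0,0],[30,0,0,0,0,0,0],[30,0,0,0,0,0,0],[30,0,0,0,0,0,0]]]'; 
python3 plan.py 0.6275 0.234 0.12 -92
python3 - <<'E'
from h import *
crop(grab_frame("scene"),280,200,45,6,"pics/g.png")
E
```

```text
time_s: 7.78
eef_pos: [0.4389, -0.002, 0.0285]
orientation: [2.183, -2.259, -0.002]
wrist_force: [0.3, -1.3, 1.0]
gripper_width: 0.0818
time_s: 8.28
eef_pos: [0.4396, -0.0026, 0.0307]
orientation: [-2.18, 2.259, -0.004]
wrist_force: [-1.0, 2.3, 6.6]
gripper_width: 0.0564
yaw -92.0 q6 ~112 shift [-243.  -179.8  -88.8] rot [-0.003 -0.    -0.   ]
yaw 88.0 q6 ~-68 shift [-243.  -179.8  -88.8] rot [-0.001  0.005  3.141]
t 8.2833 pos [ 0.4396 -0.0026  0.0307] yaw -92.0 q6 77.1 F [-1.0202  2.2942  6.587 ] w 56.4
```

View pics/g.png

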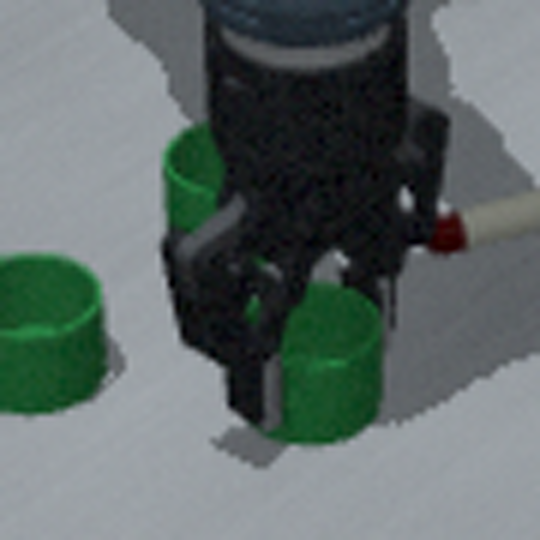

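```bash
python3 -m handwheel '[[[30,0,0,-30,0,0,0],[30,0,0,-65,0,0,0],[30,-10,-10,-85,0,0,0],[30,-50,-35,-85,0,0,0],[30,-120,-90,-85,0,0,0],[30,-180,-130,-85,0,0,0],[30,-240,-178,-85,0,0,0],[30,-240,-178,-85,0,0,0]]]'; python3 plan.py 0.6275 0.234 0.08 -92
```

```text
time_s: 9.0
eef_pos: [0.5774, 0.1734, 0.1152]
orientation: [-2.181, 2.26, -0.002]
wrist_force: [-0.0, -0.5, -0.1]
gripper_width: 0.0565
yaw -92.0 q6 ~112 shift [-62.4 -47.8  35.3] rot [-0.002  0.    -0.   ]
yaw 88.0 q6 ~-68 shift [-62.4 -47.8  35.3] rot [0.    0.002 3.141]
t 9.0 pos [0.5774 0.1734 0.1152] yaw -92.0 q6 98.2 F [-0.0398 -0.5027 -0.1181] w 56.5
```

```bash
python3 -m handwheel '[[[30,-30,-24,17,0,0,0],[30,-60,-46,30,0,0,0],[30,-60,-46,30,0,0,0],[30,-60,-46,30,0,0,0],[30,-60,-46,30,0,0,0]]]'; python3 plan.py 0.6275 0.234 0.035 -92
python3 - <<'E'
from h import *
t=grab_frame("top");s=grab_frame("scene")
crop(s,405,190,40,7,"pics/i1.png");crop(t,227,210,40,7,"pics/i2.png")
a=[cv2.resize(cv2.imread(f"pics/i{i}.png"),(400,400)) for i in(1,2)];cv2.imwrite("pics/i.png",np.hstack(a))
b=[b for b in blobs(s,*COL['green'],60) if abs(b[0][0]-405)<40];print([(x[0],x[1]) for x in b])
print([(x[0],x[1]) for x in blobs(t,*COL['green'],20) if abs(x[0][0]-227)<30])
E
```

```text
time_s: 9.42
eef_pos: [0.6238, 0.2297, 0.0842]
orientation: [2.182, -2.259, -0.0]
wrist_force: [0.1, -0.8, 0.0]
gripper_width: 0.0562
yaw -92.0 q6 ~112 shift [-4.5 -3.6 49.2] rot [ 0.001 -0.001  0.   ]
yaw 88.0 q6 ~-68 shift [-4.5 -3.6 49.2] rot [ 0.001  0.001 -3.141]
t 9.4167 pos [0.6238 0.2297 0.0842] yaw -92.0 q6 102.6 F [ 0.1495 -0.7657  0.018 ] w 56.2
[(array([410.4473, 184.6422]), array([397, 171,  22,  27, 313], dtype=int32))]
[]
```

View pics/i.png

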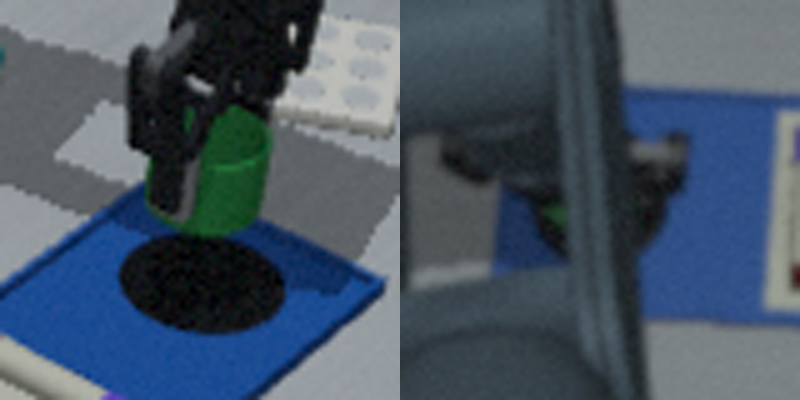

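```bash
python3 -m handwheel '[[[30,-4.5,-3.5,15,0,0,0],[30,-4.5,-3.5,30,0,0,0],[30,-4.5,-3.5,40,0,0,0],[30,-4.5,-3.5,45,0,0,0],[30,-4.5,-3.5,47,0,0,0],[30,-4.5,-3.5,48,0,0,0],[30,-4.5,-3.5,49,0,0,0],[30,-4.5,-3.5,49,0,0,0]]]'; python3 plan.py 0.6275 0.234 0.035 -92
```

```text
time_s: 10.18
eef_pos: [0.6285, 0.2342, 0.0357]
orientation: [-2.181, 2.26, -0.001]
wrist_force: [-0.4, -0.7, -1.1]
gripper_width: 0.0559
yaw -92.0 q6 ~112 shift [0.3 1.  0.7] rot [-0.001  0.    -0.001]
yaw 88.0 q6 ~-68 shift [0.3 1.  0.7] rot [0.    0.001 3.141]
t 10.1833 pos [0.6285 0.2342 0.0357] yaw -92.0 q6 103.0 F [-0.3967 -0.6799 -1.105 ] w 55.9
```

```bash
python3 -m handwheel '[[[30,0,0,0.7,0,0,0],[30,0,0,0.7,0,0,0],[68,0,0,0.7,0,0,0],[68,0,0,0.7,0,0,0],[68,0,0,0.7,0,0,0],[68,0,0,-20,0,0,0],[68,0,0,-60,0,0,0],[68,0,0,-90,0,0,0]]]'; python3 plan.py 0.4455 -0.302 0.16 -124
```

```text
time_s: 10.85
eef_pos: [0.6279, 0.2342, 0.1265]
orientation: [2.181, -2.26, -0.001]
wrist_force: [0.9, 0.1, 2.0]
gripper_width: 0.0678
yaw -124.0 q6 ~90 shift [542.3 163.4 -33.3] rot [ 0.001 -0.     0.558]
yaw 56.0 q6 ~-90 shift [542.3 163.4 -33.3] rot [ 0.001  0.001 -2.584]
t 10.85 pos [0.6279 0.2342 0.1265] yaw -92.0 q6 103.0 F [0.9145 0.1019 1.9917] w 67.8
```

```bash
python3 -m handwheel '[[[68,542,163,-33,0,0,0],[68,542,163,-33,0,0,0],[68,542,163,-33,0,0,0],[68,542,163,-33,0,0,0],[68,542,163,-33,0,0,0],[68,542,163,-33,0,0,0],[68,542,163,-33,0,0,0],[68,542,163,-33,0,0,0]]]'; python3 plan.py 0.4455 -0.302 0.16 -92
python3 - <<'E'
from h import *
t=grab_frame("top");s=grab_frame("scene")
crop(s,405,190,40,7,"pics/j1.png");crop(t,227,210,40,7,"pics/j2.png")
a=[cv2.resize(cv2.imread(f"pics/j{i}.png"),(400,400)) for i in(1,2)];cv2.imwrite("pics/j.png",np.hstack(a))
E
```

```text
time_s: 11.52
eef_pos: [0.5202, -0.0825, 0.1452]
orientation: [-2.182, 2.26, -0.001]
wrist_force: [-0.1, -0.2, 1.1]
gripper_width: 0.0679
yaw -92.0 q6 ~58 shift [222.   67.  -14.8] rot [-0.001 -0.    -0.   ]
yaw 88.0 q6 ~-122 shift [222.   67.  -14.8] rot [-0.     0.001  3.141]
t 11.5167 pos [ 0.5202 -0.0825  0.1452] yaw -92.0 q6 70.9 F [-0.1106 -0.1861  1.1105] w 67.9
```

View pics/j.png

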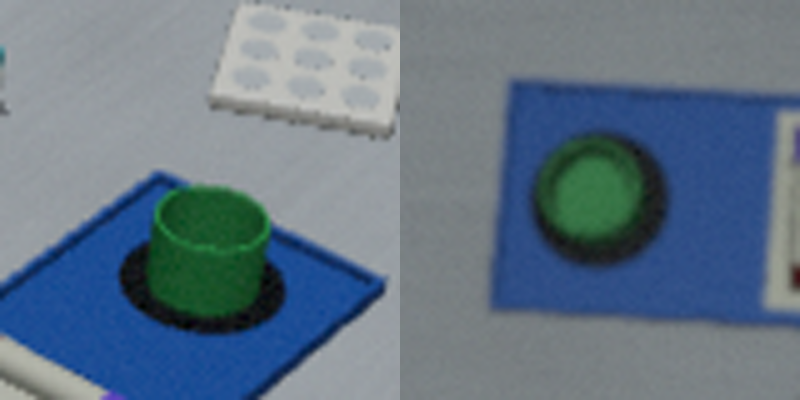

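```bash
cat > cup.py <<'E'
from h import *
t=grab_frame("top");s=grab_frame("scene")
T=plane(t,(226.5,209.5),.004);S=plane(s,(405,206.3),.004)
for f,n,ref,nr in((s,"scene",S,(407,197)),(t,"top",T,(226,208))):
    for c,st,m in blobs(f,*COL['green'],60):
        if np.hypot(*(c-nr))<15:
            x,y,w,h,_=st; print(n,c,st)
            if n=="top":
                for z in(.03,.044): print(" centre-spot mm",(plane(f,(x+(w-1)/2,y+(h-1)/2),z)-ref)[:2]*1e3,(plane(f,c,z)-ref)[:2]*1e3)
            else:
                r=.029; # rim ellipse: top edge is far rim, widths at rim
                cu=x+(w-1)/2
                up=(f["origin"]-ref);d=-up[:2]/np.hypot(*up[:2])  # direction away from camera
                far=plane(f,(cu,y),.044)[:2]-d*r; near=plane(f,(cu,y+h-1),.004)[:2]+d*.0285
                print(" from far rim",(far-ref[:2])*1e3,"from near foot",(near-ref[:2])*1e3)
E
python3 cup.py
```

```text
scene [406.036  200.1023] [394 188  25  26 528]
 from far rim [-1.1015 -8.004 ] from near foot [3.7816 3.533 ]
top [225.0774 208.1672] [215 198  21  21 323]
 centre-spot mm [-0.6344  0.523 ] [-1.1325  0.2766]
 centre-spot mm [-3.4021 -1.7012] [-3.8959 -1.9455]
```

The green cup stands upright on the spot and is centred to within 2–3 mm. Next, the orange cup.

```bash
python3 -m handwheel '[[[68,220,66,-10,0,0,0],[68,220,66,-10,0,0,0],[68,220,66,-10,0,0,0],[68,220,66,-10,0,0,0],[68,220,66,-10,0,0,0],[68,220,66,-10,0,0,0],[68,220,66,-10,0,0,0],[68,220,66,-10,0,0,0]]]'; python3 plan.py 0.4455 -0.302 0.064 -92
python3 - <<'E'
from h import *
t=grab_frame("top");s=grab_frame("scene")
crop(s,190,265,50,7,"pics/k1.png");crop(t,408,272,40,7,"pics/k2.png")
a=[cv2.resize(cv2.imread(f"pics/k{i}.png"),(400,400)) for i in(1,2)];cv2.imwrite("pics/k.png",np.hstack(a))
p=arm.read_state()["eef_pos"]
print("under TCP at z.064 scene",proj(s,[p[0],p[1],.064]),"top",proj(t,[p[0],p[1],.064]))
E
```

```text
time_s: 12.38
eef_pos: [0.4478, -0.2982, 0.1545]
orientation: [-2.18, 2.261, 0.0]
wrist_force: [-0.6, 0.5, 0.2]
gripper_width: 0.068
yaw -92.0 q6 ~58 shift [ 4.   2.2 90.5] rot [-0.     0.001 -0.001]
yaw 88.0 q6 ~-122 shift [ 4.   2.2 90.5] rot [0.001 0.    3.14 ]
t 12.3833 pos [ 0.4478 -0.2982  0.1545] yaw -92.1 q6 46.5 F [-0.5729  0.516   0.2011] w 68.0
under TCP at z.064 scene [192.4482 268.5276] top [407.8035 270.0161]
```

View pics/k.png

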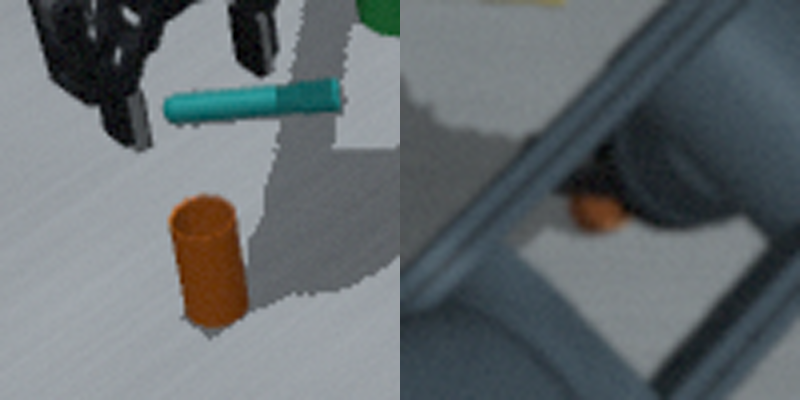

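```bash
python3 -m handwheel '[[[68,3,2,35,0,0,0],[68,3,2,65,0,0,0],[68,3,2,82,0,0,0],[68,3,2,90,0,0,0],[68,3,2,90,0,0,0],[68,3,2,90,0,0,0]]]'; python3 -m handwheel '[[[10,0,0,0,0,0,0],[10,0,0,0,0,0,0],[10,0,0,0,0,0,0],[10,0,0,0,0,0,0],[10,0,0,0,0,0,0],[10,0,0,0,0,0,0]]]'; 
python3 plan.py 0.628 0.234 0.16 -92
python3 - <<'E'
from h import *
crop(grab_frame("scene"),190,265,45,6,"pics/l.png")
E
```

```text
time_s: 12.98
eef_pos: [0.446, -0.3004, 0.065]
orientation: [-2.184, 2.258, -0.0]
wrist_force: [0.3, -1.5, 0.2]
gripper_width: 0.0682
time_s: 13.48
eef_pos: [0.446, -0.3021, 0.0663]
orientation: [-2.181, 2.261, -0.005]
wrist_force: [0.1, 1.2, 6.1]
gripper_width: 0.0313
yaw -92.0 q6 ~112 shift [-542.  -163.   -94.4] rot [-0.002 -0.002 -0.001]
yaw 88.0 q6 ~-68 shift [-542.  -163.   -94.4] rot [-0.003  0.004  3.141]
t 13.4833 pos [ 0.446  -0.3021  0.0663] yaw -92.0 q6 46.0 F [0.1476 1.1717 6.1157] w 31.3
```

View pics/l.png

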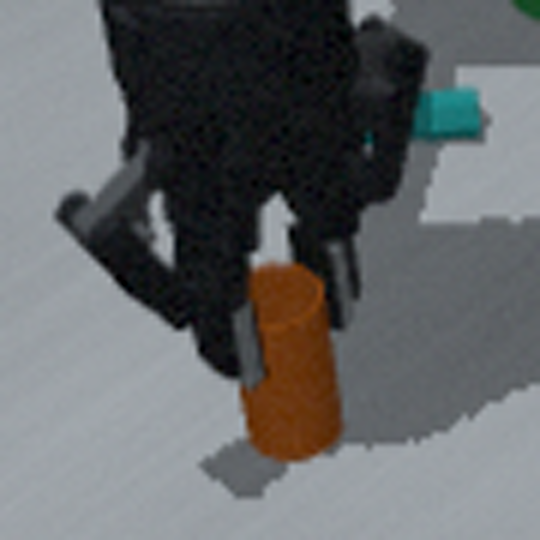

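```bash
python3 -m handwheel '[[[10,0,0,-35,0,0,0],[10,0,0,-70,0,0,0],[10,-40,-12,-95,0,0,0],[10,-90,-27,-95,0,0,0],[10,-130,-39,-95,0,0,0],[10,-170,-51,-95,0,0,0],[10,-210,-63,-95,0,0,0],[10,-250,-75,-95,0,0,0]]]'; python3 plan.py 0.628 0.234 0.16 -92
```

```text
time_s: 14.2
eef_pos: [0.5239, -0.0686, 0.1605]
orientation: [-2.18, 2.261, -0.002]
wrist_force: [1.2, -0.7, -1.1]
gripper_width: 0.0307
yaw -92.0 q6 ~112 shift [-306.1  -93.1    0.5] rot [-0.002 -0.    -0.001]
yaw 88.0 q6 ~-68 shift [-306.1  -93.1    0.5] rot [-0.001  0.002  3.14 ]
t 14.2 pos [ 0.5239 -0.0686  0.1605] yaw -92.1 q6 72.5 F [ 1.1875 -0.7226 -1.0755] w 30.7
```

```bash
python3 -m handwheel '[[[10,-40,-12,0,0,0,0],[10,-80,-24,0,0,0,0],[10,-120,-36,0,0,0,0],[10,-160,-48,0,0,0,0],[10,-200,-60,0,0,0,0],[10,-240,-73,0,0,0,0],[10,-275,-83,0,0,0,0],[10,-300,-91,0,0,0,0]]]';python3 -m handwheel '[[[10,0,0,0,0,0,0],[10,0,0,0,0,0,0],[10,0,0,0,0,0,0]]]'; python3 plan.py 0.628 0.234 0.12 -92
python3 - <<'E'
from h import *
s=grab_frame("scene");crop(s,405,180,45,6,"pics/m.png")
E
```

```text
time_s: 14.87
eef_pos: [0.6255, 0.23, 0.1601]
orientation: [-2.183, 2.257, 0.0]
wrist_force: [1.5, -1.1, 0.5]
gripper_width: 0.0312
time_s: 15.12
eef_pos: [0.6247, 0.2259, 0.1596]
orientation: [2.182, -2.26, 0.0]
wrist_force: [0.8, -0.9, 0.2]
gripper_width: 0.0311
yaw -92.0 q6 ~112 shift [-8.2 -3.  39.6] rot [ 0.    -0.001 -0.   ]
yaw 88.0 q6 ~-68 shift [-8.2 -3.  39.6] rot [-0.001 -0.001  3.141]
t 15.1167 pos [0.6247 0.2259 0.1596] yaw -92.0 q6 102.3 F [ 0.8116 -0.8784  0.1568] w 31.1
```

View pics/m.png

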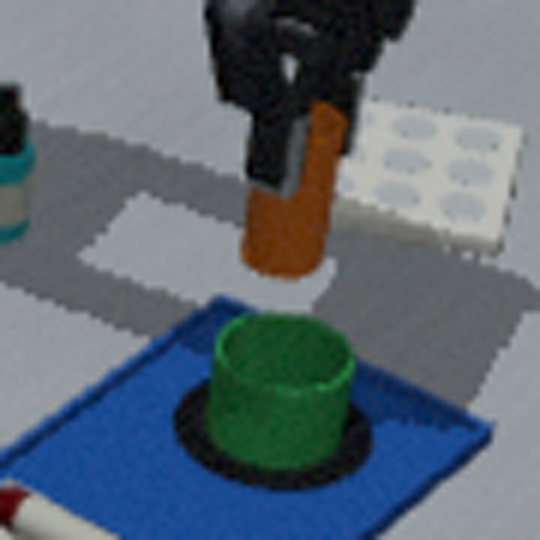

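```bash
python3 -m handwheel '[[[10,-8,-3,15,0,0,0],[10,-8,-3,30,0,0,0],[10,-8,-3,39,0,0,0],[10,-8,-3,39,0,0,0],[10,-8,-3,39,0,0,0],[10,-8,-3,39,0,0,0]]]'; python3 plan.py 0.628 0.234 0.075 -92
python3 - <<'E'
from h import *
s=grab_frame("scene");crop(s,405,185,35,8,"pics/n.png")
E
```

```text
time_s: 15.67
eef_pos: [0.6287, 0.2339, 0.121]
orientation: [-2.181, 2.261, -0.0]
wrist_force: [0.3, 0.0, 0.4]
gripper_width: 0.0312
yaw -92.0 q6 ~112 shift [-0.1  0.7 46. ] rot [-0.     0.    -0.001]
yaw 88.0 q6 ~-68 shift [-0.1  0.7 46. ] rot [0.    0.001 3.14 ]
t 15.6667 pos [0.6287 0.2339 0.121 ] yaw -92.1 q6 103.0 F [0.2994 0.002  0.4273] w 31.2
```

View pics/n.png

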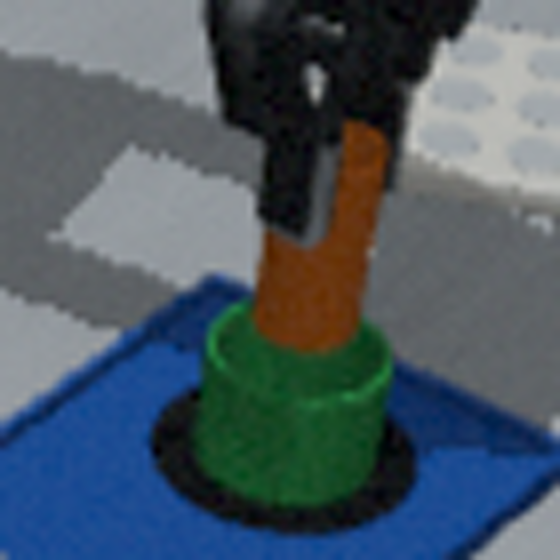

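```bash
python3 - <<'E'
from h import *
s=grab_frame("scene");p=arm.read_state()["eef_pos"]
b=[p[0],p[1],p[2]-.0663]; print("orange bottom exp",proj(s,b),"seen col",370+307/8)
d=(p-s["origin"])[:2];d/=np.hypot(*d)
print("near edge exp",proj(s,[b[0]-d[0]*.0165,b[1]-d[1]*.0165,b[2]]),"seen row",150+351/8)
far=plane(s,(370+297/8,150+300/8),.044)[:2]-d*.029; near=plane(s,(370+297/8,150+408/8),.044)[:2]+d*.029
print("green rim centre far/near",far,near,"TCP",p)
near=plane(s,(370+307/8,150+352/8),b[2])[:2]+d*.0165; print("orange",near)
E
```

```text
orange bottom exp [407.6622 190.0664] seen col 408.375
near edge exp [407.0587 193.9029] seen row 193.875
green rim centre far/near [0.6278 0.2314] [0.6319 0.2346] TCP [0.629  0.2341 0.1216]
orange [0.6317 0.2359]
```

```bash
python3 -m handwheel '[[[10,2,1,8,0,0,0],[10,2,1,18,0,0,0],[10,2,1,28,0,0,0],[10,2,1,36,0,0,0],[10,2,1,41,0,0,0],[10,2,1,44,0,0,0],[10,2,1,46,0,0,0],[10,2,1,46,0,0,0]]]'; python3 plan.py 0.628 0.234 0.0745 -92
python3 - <<'E'
from h import *
s=grab_frame("scene");crop(s,405,185,35,8,"pics/o.png")
E
```

```text
time_s: 16.43
eef_pos: [0.6273, 0.2323, 0.0746]
orientation: [2.182, -2.26, -0.0]
wrist_force: [-0.2, 0.6, -0.2]
gripper_width: 0.0313
yaw -92.0 q6 ~112 shift [-1.7 -0.6  0.1] rot [ 0. -0. -0.]
yaw 88.0 q6 ~-68 shift [-1.7 -0.6  0.1] rot [-0.    -0.     3.141]
t 16.4333 pos [0.6273 0.2323 0.0746] yaw -92.0 q6 102.8 F [-0.2162  0.6089 -0.1602] w 31.3
```

View pics/o.png

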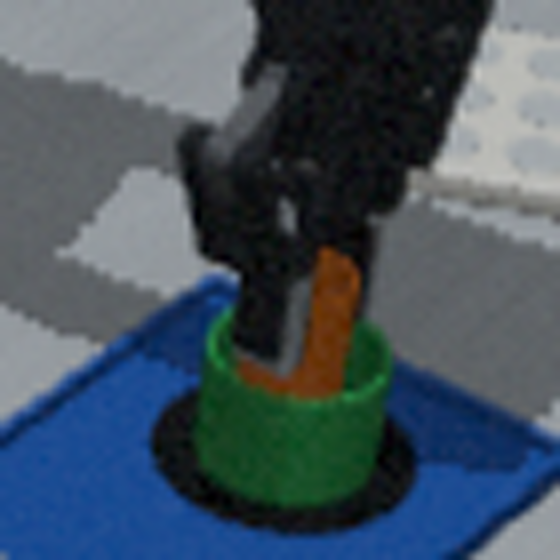

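```bash
python3 -m handwheel '[[[10,0,0,0.5,0,0,0],[46,0,0,0.5,0,0,0],[46,0,0,0.5,0,0,0],[46,0,0,0.5,0,0,0],[46,0,0,0.5,0,0,0],[46,0,0,-15,0,0,0],[46,0,0,-50,0,0,0],[46,0,0,-90,0,0,0]]]'; python3 plan.py 0.4315 0.152 0.14 -25.8
```

```text
time_s: 17.15
eef_pos: [0.6255, 0.2318, 0.1627]
orientation: [2.178, -2.257, -0.006]
wrist_force: [1.0, -0.4, 0.3]
gripper_width: 0.046
yaw -25.8 q6 ~45 shift [ 86.6 190.9  24. ] rot [ 0.006  0.002 -1.156]
yaw 154.2 q6 ~-135 shift [ 86.6 190.9  24. ] rot [ 0.003 -0.007  1.986]
t 17.15 pos [0.6255 0.2318 0.1627] yaw -92.0 q6 102.8 F [ 1.0437 -0.3729  0.2895] w 46.0
```

```bash
python3 -m handwheel '[[[45,86,191,15,0,0,-1.156],[45,86,191,15,0,0,-1.156],[45,86,191,15,0,0,-1.156],[45,86,191,15,0,0,-1.156],[45,86,191,15,0,0,-1.156],[45,86,191,15,0,0,-1.156],[45,86,191,15,0,0,-1.156],[45,86,191,15,0,0,-1.156]]]'; python3 plan.py 0.4315 0.152 0.11 -25.8
python3 - <<'E'
from h import *
t=grab_frame("top");s=grab_frame("scene")
crop(s,405,185,40,7,"pics/p1.png");crop(t,227,210,40,7,"pics/p2.png")
a=[cv2.resize(cv2.imread(f"pics/p{i}.png"),(400,400)) for i in(1,2)];cv2.imwrite("pics/p.png",np.hstack(a))
E
```

```text
time_s: 17.82
eef_pos: [0.4326, 0.1528, 0.1501]
orientation: [-3.001, 0.929, -0.001]
wrist_force: [-0.2, -0.4, -0.2]
gripper_width: 0.045
yaw -25.8 q6 ~45 shift [-0.5  1.3 40.1] rot [-0.    -0.001 -0.15 ]
yaw 154.2 q6 ~-135 shift [-0.5  1.3 40.1] rot [-0.001  0.001  2.992]
t 17.8167 pos [0.4326 0.1528 0.1501] yaw -34.4 q6 39.9 F [-0.2438 -0.4437 -0.2443] w 45.0
```

View pics/p.png

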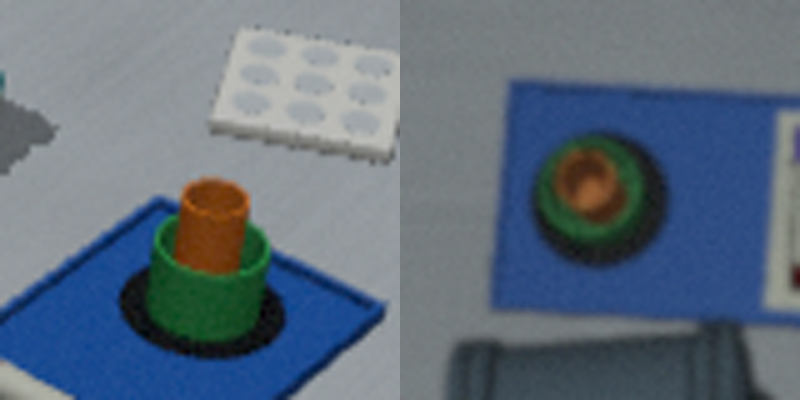

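The orange cup stands upright inside the green one, at scene (407,192). Now the pink tube: finish the turn, check, then descend.

```bash
python3 -m handwheel '[[[45,0,1,40,0,0,-0.15],[45,0,1,40,0,0,-0.15],[45,0,1,40,0,0,-0.15],[45,0,1,40,0,0,-0.15],[45,0,1,40,0,0,-0.15]]]'; python3 plan.py 0.4315 0.152 0.0295 -25.8
python3 - <<'E'
from h import *
s=grab_frame("scene");crop(s,323,180,40,7,"pics/q.png");p=arm.read_state()["eef_pos"]; print((proj(s,[p[0],p[1],.0085])-[283,140])*7)
E
```

```text
time_s: 18.33
eef_pos: [0.4338, 0.1524, 0.1109]
orientation: [-3.059, 0.715, -0.003]
wrist_force: [0.6, 0.5, 0.2]
gripper_width: 0.0449
yaw -25.8 q6 ~45 shift [-2.   1.5 81.4] rot [-0.001 -0.002 -0.009]
yaw 154.2 q6 ~-135 shift [-2.   1.5 81.4] rot [-0.003  0.002  3.133]
t 18.3333 pos [0.4338 0.1524 0.1109] yaw -26.3 q6 31.7 F [0.5516 0.4912 0.1752] w 44.9
[286.7265 350.8926]
```

View pics/q.png

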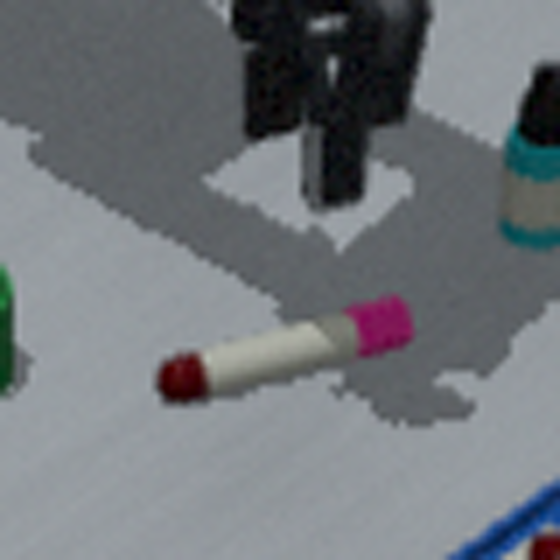

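```bash
python3 -m handwheel '[[[40,-1,1,38,0,0,0],[40,-1,1,62,0,0,0],[40,-1,1,74,0,0,0],[40,-1,1,80,0,0,0],[40,-1,1,81,0,0,0],[40,-1,1,81,0,0,0]]]'; python3 -m handwheel '[[[0,0,0,0,0,0,0],[0,0,0,0,0,0,0],[0,0,0,0,0,0,0],[0,0,0,0,0,0,0],[0,0,0,0,0,0,0]]]'; python3 -m handwheel '[[[0,0,0,-30,0,0,0],[0,0,0,-65,0,0,0],[0,0,0,-90,0,0,0],[0,0,0,-90,0,0,0]]]';python3 plan.py 0.649 -0.104 0.12 -94.3
python3 - <<'E'
from h import *
s=grab_frame("scene");crop(s,323,170,40,7,"pics/r.png")
E
```

```text
time_s: 18.88
eef_pos: [0.4322, 0.1519, 0.0293]
orientation: [-3.06, 0.711, -0.002]
wrist_force: [-0.5, 0.3, 0.3]
gripper_width: 0.0399
time_s: 19.3
eef_pos: [0.4325, 0.1519, 0.03]
orientation: [-3.059, 0.71, -0.004]
wrist_force: [-1.6, -0.5, 5.9]
gripper_width: 0.0144
time_s: 19.63
eef_pos: [0.4351, 0.1523, 0.1242]
orientation: [-3.057, 0.709, -0.016]
wrist_force: [1.1, 0.3, 0.4]
gripper_width: 0.0144
yaw -94.3 q6 ~85 shift [304.9 136.    6.3] rot [-0.01  -0.005  1.19 ]
yaw 85.7 q6 ~-95 shift [304.9 136.    6.3] rot [ 0.005 -0.012 -1.952]
t 19.6333 pos [0.4351 0.1523 0.1242] yaw -26.1 q6 31.5 F [1.0866 0.3491 0.4027] w 14.4
```

View pics/r.png

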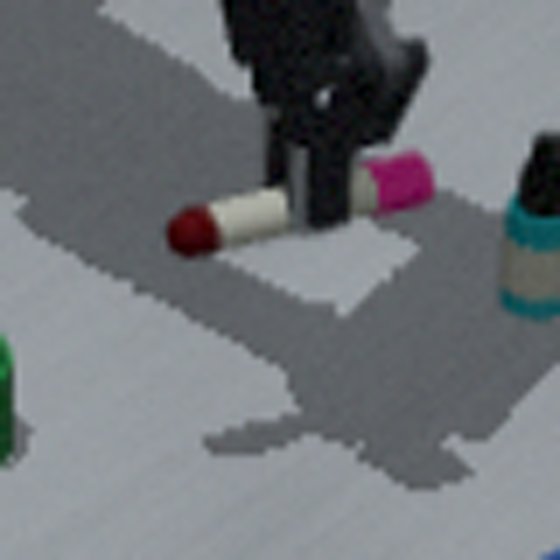

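```bash
python3 -m handwheel '[[[0,304,136,0,0,0,1.19],[0,304,136,0,0,0,1.19],[0,304,136,0,0,0,1.19],[0,304,136,0,0,0,1.19],[0,304,136,0,0,0,1.19],[0,304,136,0,0,0,1.19],[0,304,136,0,0,0,1.19],[0,304,136,0,0,0,1.19]]]'; python3 plan.py 0.649 -0.104 0.08 -94.3
```

```text
time_s: 20.35
eef_pos: [0.6449, -0.1059, 0.1175]
orientation: [2.338, -2.098, -0.002]
wrist_force: [0.0, -0.4, 0.4]
gripper_width: 0.0142
yaw -94.3 q6 ~85 shift [-1.4 -4.4 37.4] rot [0.002 0.001 0.183]
yaw 85.7 q6 ~-95 shift [-1.4 -4.4 37.4] rot [-0.001  0.002 -2.959]
t 20.35 pos [ 0.6449 -0.1059  0.1175] yaw -83.8 q6 64.7 F [ 0.0351 -0.4272  0.3993] w 14.2
```

```bash
python3 -m handwheel '[[[0,-1,-4,37,0,0,0.183],[0,-1,-4,37,0,0,0.183],[0,-1,-4,37,0,0,0.183],[0,-1,-4,37,0,0,0.183],[0,-1,-4,37,0,0,0.183]]]'; python3 plan.py 0.649 -0.104 0.0345 -94.3
python3 - <<'E'
from h import *
s=grab_frame("scene");crop(s,328,275,45,6,"pics/s.png")
E
```

```text
time_s: 20.77
eef_pos: [0.6485, -0.1025, 0.0821]
orientation: [-2.147, 2.293, -0.001]
wrist_force: [1.0, 1.2, 0.8]
gripper_width: 0.0142
yaw -94.3 q6 ~85 shift [ 1.5 -0.6 47.6] rot [-0.001 -0.     0.009]
yaw 85.7 q6 ~-95 shift [ 1.5 -0.6 47.6] rot [ 0.    -0.001 -3.132]
t 20.7667 pos [ 0.6485 -0.1025  0.0821] yaw -93.8 q6 75.1 F [0.9653 1.2251 0.8183] w 14.2
```

View pics/s.png

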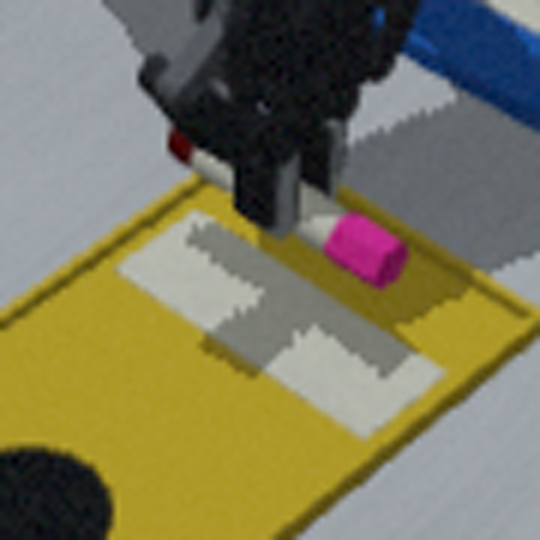

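```bash
python3 -m handwheel '[[[0,1,0,20,0,0,0],[0,1,0,36,0,0,0],[0,1,0,43,0,0,0],[0,1,0,46,0,0,0],[0,1,0,47,0,0,0],[0,1,0,47,0,0,0]]]'; python3 plan.py 0.649 -0.104 0.0345 -94.3; python3 -m handwheel '[[[0,0,0,1,0,0,0],[36,0,0,1,0,0,0],[36,0,0,1,0,0,0],[36,0,0,1,0,0,0],[36,0,0,-15,0,0,0],[36,0,0,-50,0,0,0],[36,0,0,-90,0,0,0],[36,0,0,-110,0,0,0]]]'; python3 plan.py 0.448 0.285 0.16 -94
```

```text
time_s: 21.32
eef_pos: [0.6488, -0.1037, 0.0355]
orientation: [-2.145, 2.295, -0.002]
wrist_force: [0.5, -0.9, 0.1]
gripper_width: 0.0147
yaw -94.3 q6 ~85 shift [ 0.3 -0.3  1. ] rot [-0.001 -0.     0.007]
yaw 85.7 q6 ~-95 shift [ 0.3 -0.3  1. ] rot [ 0.001 -0.002 -3.134]
t 21.3167 pos [ 0.6488 -0.1037  0.0355] yaw -93.9 q6 75.1 F [ 0.4693 -0.9498  0.1022] w 14.7
time_s: 21.98
eef_pos: [0.65, -0.1043, 0.1495]
orientation: [-2.142, 2.294, -0.008]
wrist_force: [0.7, -1.1, 2.1]
gripper_width: 0.0362
yaw -94.0 q6 ~126 shift [-374.6  228.   -12.4] rot [-0.006 -0.001  0.002]
yaw 86.0 q6 ~-54 shift [-374.6  228.   -12.4] rot [ 0.002 -0.009 -3.14 ]
t 21.9833 pos [ 0.65   -0.1043  0.1495] yaw -93.9 q6 75.1 F [ 0.7359 -1.0744  2.0578] w 36.2
```

```bash
python3 -m handwheel '[[[60,-374,228,-10,0,0,0],[60,-374,228,-10,0,0,0],[60,-374,228,-10,0,0,0],[60,-374,228,-10,0,0,0],[60,-374,228,-10,0,0,0],[60,-374,228,-10,0,0,0],[60,-374,228,-10,0,0,0],[60,-374,228,-10,0,0,0]]]';  python3 plan.py 0.448 0.285 0.15 -94
python3 - <<'E'
from h import *
t=grab_frame("top");s=grab_frame("scene")
crop(s,328,280,45,7,"pics/t1.png");crop(t,345,206,40,7,"pics/t2.png")
a=[cv2.resize(cv2.imread(f"pics/t{i}.png"),(400,400)) for i in(1,2)];cv2.imwrite("pics/t.png",np.hstack(a))
E
```

```text
time_s: 22.65
eef_pos: [0.4935, 0.1935, 0.1528]
orientation: [-2.143, 2.296, -0.001]
wrist_force: [0.9, 0.8, 0.0]
gripper_width: 0.06
yaw -94.0 q6 ~126 shift [-88.2  51.7   2.7] rot [-0.001  0.     0.001]
yaw 86.0 q6 ~-54 shift [-88.2  51.7   2.7] rot [-0.    -0.001 -3.141]
t 22.65 pos [0.4935 0.1935 0.1528] yaw -93.9 q6 103.3 F [0.9209 0.7807 0.0124] w 60.0
```

View pics/t.png

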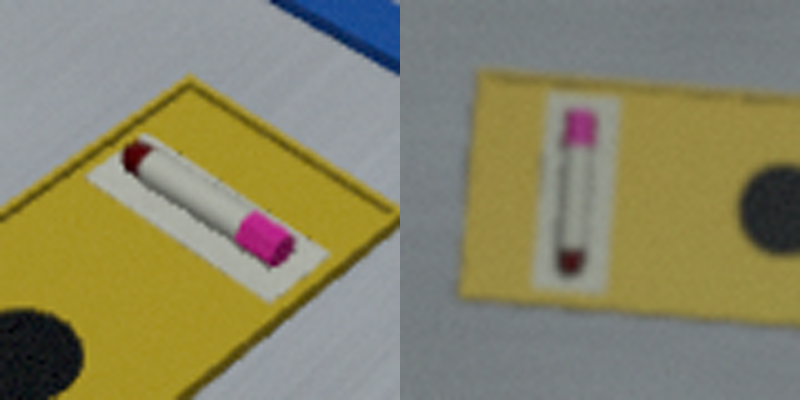

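The pink tube lies within its bar: in the top crop the bar spans rows 92–290 and the tube rows 108–275. Last, the dropper.

```bash
python3 -m handwheel '[[[60,-86,50,5,0,0,0],[60,-86,50,5,0,0,0],[60,-86,50,5,0,0,0],[60,-86,50,5,0,0,0],[60,-86,50,5,0,0,0],[60,-86,50,5,0,0,0]]]';  python3 plan.py 0.448 0.285 0.037 -94
python3 - <<'E'
from h import *
t=grab_frame("top");s=grab_frame("scene")
crop(s,360,155,45,7,"pics/u1.png");crop(t,205,268,40,7,"pics/u2.png")
a=[cv2.resize(cv2.imread(f"pics/u{i}.png"),(400,400)) for i in(1,2)];cv2.imwrite("pics/u.png",np.hstack(a))
p=arm.read_state()["eef_pos"]; print((proj(s,[p[0],p[1],.0])-[315,110])*400/90,(proj(s,[p[0],p[1],.074])-[315,110])*400/90)
E
```

```text
time_s: 23.25
eef_pos: [0.4514, 0.2805, 0.1475]
orientation: [-2.144, 2.296, -0.001]
wrist_force: [0.4, 0.6, -0.4]
gripper_width: 0.0601
yaw -94.0 q6 ~126 shift [ -4.3   3.8 110.5] rot [-0.001 -0.     0.001]
yaw 86.0 q6 ~-54 shift [ -4.3   3.8 110.5] rot [ 0.001 -0.001 -3.14 ]
t 23.25 pos [0.4514 0.2805 0.1475] yaw -93.9 q6 113.8 F [ 0.4053  0.6399 -0.4203] w 60.1
[191.6076 286.3319] [200.4975 181.7805]
```

View pics/u.png

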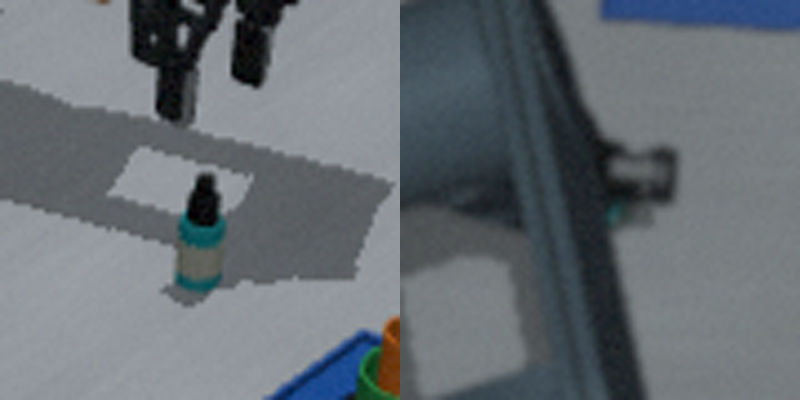

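```bash
python3 - <<'E'
from h import *
s=grab_frame("scene");k=90/400
f=lambda u,v:(315+u*k,110+v*k)
d=np.array([.449,.284])-s["origin"][:2];d/=np.hypot(*d)
print("base",plane(s,f(199,292),0)[:2]+d*.014)
print("bulbtop far edge",plane(s,f(205.5,173),.074)[:2]-d*.005)
print("shoulder near",plane(s,f(202,243),.044)[:2]+d*.014, "shoulder far (sides widest)",plane(s,f(202,229),.044)[:2])
E
```

```text
base [0.451  0.2897]
bulbtop far edge [0.4508 0.2859]
shoulder near [0.4578 0.2777] shoulder far (sides widest) [0.4565 0.2785]
```

```bash
python3 -m handwheel '[[[60,-5,3,0,0,0,0],[60,-5,3,30,0,0,0],[60,-5,3,60,0,0,0],[60,-5,3,90,0,0,0],[60,-5,3,105,0,0,0],[60,-5,3,110,0,0,0],[60,-5,3,110,0,0,0]]]'; python3 -m handwheel '[[[5,0,0,0,0,0,0],[5,0,0,0,0,0,0],[5,0,0,0,0,0,0],[5,0,0,0,0,0,0],[5,0,0,0,0,0,0],[5,0,0,0,0,0,0]]]'; python3 plan.py 0.6395 -0.229 0.16 -94
python3 - <<'E'
from h import *
s=grab_frame("scene");crop(s,360,155,35,7,"pics/w.png")
E
```

```text
time_s: 23.98
eef_pos: [0.4473, 0.2858, 0.036]
orientation: [2.141, -2.295, -0.002]
wrist_force: [-0.1, 0.3, 0.1]
gripper_width: 0.0601
time_s: 24.48
eef_pos: [0.4493, 0.2869, 0.039]
orientation: [-2.142, 2.294, -0.002]
wrist_force: [0.3, -0.5, 7.1]
gripper_width: 0.0266
yaw -94.0 q6 ~74 shift [ 501.5 -225.4 -121. ] rot [-0.003  0.001  0.002]
yaw 86.0 q6 ~-106 shift [ 501.5 -225.4 -121. ] rot [-0.002 -0.005 -3.14 ]
t 24.4833 pos [0.4493 0.2869 0.039 ] yaw -93.9 q6 114.5 F [ 0.3358 -0.5488  7.1323] w 26.6
```

View pics/w.png

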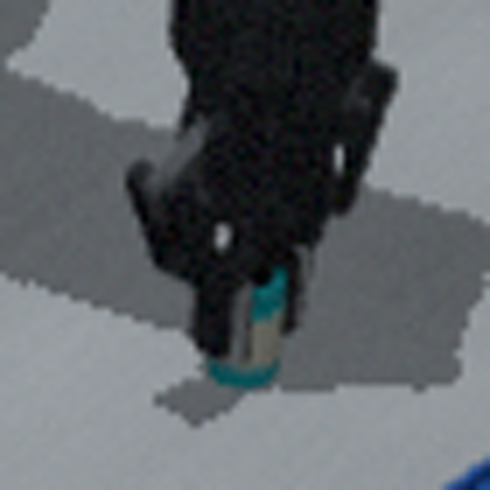

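```bash
python3 -m handwheel '[[[5,0,0,-35,0,0,0],[5,0,0,-70,0,0,0],[5,30,-13,-95,0,0,0],[5,66,-30,-110,0,0,0],[5,104,-47,-110,0,0,0],[5,142,-64,-110,0,0,0],[5,180,-81,-110,0,0,0],[5,218,-98,-110,0,0,0]]]'; python3 plan.py 0.6395 -0.229 0.15 -94
```

```text
time_s: 25.2
eef_pos: [0.531, 0.0611, 0.1482]
orientation: [-2.144, 2.295, -0.002]
wrist_force: [0.2, 0.8, -1.1]
gripper_width: 0.0267
yaw -94.0 q6 ~74 shift [ 282.  -127.9   -1.6] rot [-0.002  0.     0.002]
yaw 86.0 q6 ~-106 shift [ 282.  -127.9   -1.6] rot [-0.    -0.003 -3.14 ]
t 25.2 pos [0.531  0.0611 0.1482] yaw -93.9 q6 88.5 F [ 0.1793  0.7536 -1.1156] w 26.7
```

```bash
python3 -m handwheel '[[[5,38,-17,0,0,0,0],[5,76,-34,0,0,0,0],[5,114,-51,0,0,0,0],[5,152,-68,0,0,0,0],[5,190,-86,0,0,0,0],[5,228,-103,0,0,0,0],[5,260,-118,0,0,0,0],[5,278,-126,0,0,0,0]]]'; python3 -m handwheel '[[[5,0,0,20,0,0,0],[5,0,0,40,0,0,0],[5,0,0,60,0,0,0],[5,0,0,60,0,0,0],[5,0,0,60,0,0,0]]]'; python3 plan.py 0.6395 -0.229 0.043 -94
python3 - <<'E'
from h import *
s=grab_frame("scene");crop(s,290,300,45,6,"pics/x.png")
E
```

```text
time_s: 25.87
eef_pos: [0.6383, -0.2278, 0.1477]
orientation: [2.141, -2.299, 0.004]
wrist_force: [0.5, 0.4, -0.2]
gripper_width: 0.027
time_s: 26.28
eef_pos: [0.6365, -0.2227, 0.0864]
orientation: [2.144, -2.295, -0.004]
wrist_force: [0.2, -0.2, -0.4]
gripper_width: 0.0267
yaw -94.0 q6 ~74 shift [ 6.2 -3.5 43.4] rot [0.003 0.001 0.001]
yaw 86.0 q6 ~-106 shift [ 6.2 -3.5 43.4] rot [-0.002  0.004 -3.14 ]
t 26.2833 pos [ 0.6365 -0.2227  0.0864] yaw -93.9 q6 65.2 F [ 0.2132 -0.1993 -0.4322] w 26.7
```

View pics/x.png

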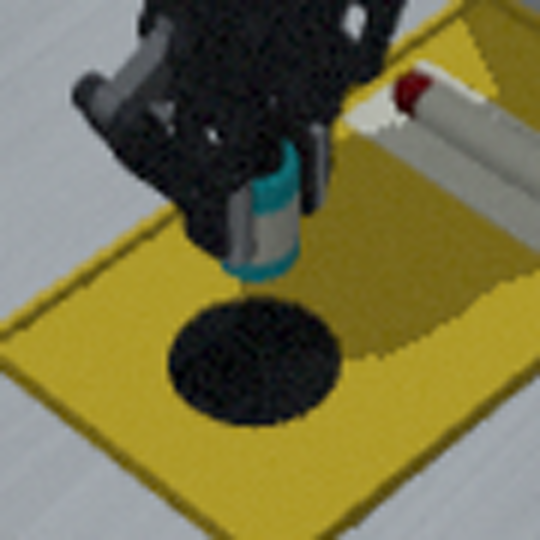

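```bash
python3 -m handwheel '[[[5,6,-3,5,0,0,0],[5,6,-3,20,0,0,0],[5,6,-3,30,0,0,0],[5,6,-3,36,0,0,0],[5,6,-3,40,0,0,0],[5,6,-3,42,0,0,0],[5,6,-3,42,0,0,0],[5,6,-3,42,0,0,0]]]'; python3 plan.py 0.6395 -0.229 0.043 -94
python3 - <<'E'
from h import *
s=grab_frame("scene");crop(s,290,300,45,6,"pics/y.png")
E
```

```text
time_s: 27.0
eef_pos: [0.6402, -0.2294, 0.0457]
orientation: [-2.144, 2.296, -0.001]
wrist_force: [0.6, -0.4, 0.1]
gripper_width: 0.0263
yaw -94.0 q6 ~74 shift [-0.3  0.7  2.7] rot [-0.001 -0.     0.002]
yaw 86.0 q6 ~-106 shift [-0.3  0.7  2.7] rot [ 0.    -0.001 -3.14 ]
t 27.0 pos [ 0.6402 -0.2294  0.0457] yaw -93.9 q6 64.8 F [ 0.6265 -0.3667  0.1487] w 26.3
```

View pics/y.png

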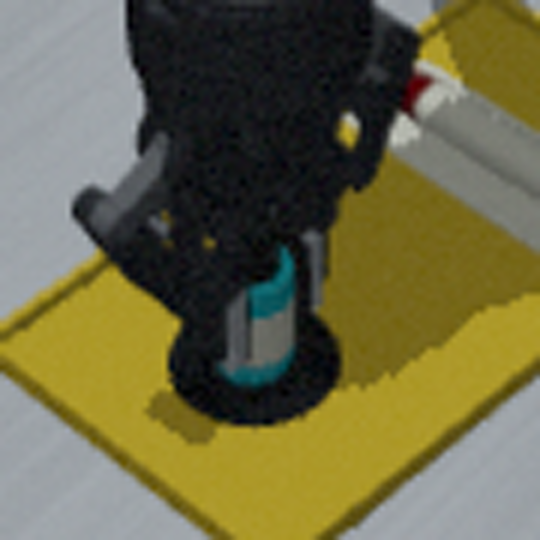

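```bash
python3 -m handwheel '[[[5,0,0,1.5,0,0,0],[5,0,0,2.5,0,0,0],[5,0,0,2.5,0,0,0],[50,0,0,2.5,0,0,0],[50,0,0,2.5,0,0,0],[50,0,0,2.5,0,0,0],[50,0,0,2.5,0,0,0],[50,0,0,2.5,0,0,0]]]'; python3 -m handwheel '[[[50,0,0,-20,0,0,0],[50,0,0,-60,0,0,0],[50,0,0,-100,0,0,0],[50,0,150,-120,0,0,0],[50,0,190,-120,0,0,0],[50,0,230,-120,0,0,0],[50,0,230,-120,0,0,0],[50,0,230,-120,0,0,0]]]'
python3 - <<'E'
from h import *
t=grab_frame("top");s=grab_frame("scene")
cv2.imwrite("pics/fin_s.png",s["pixels"][:,:,::-1])
cv2.imwrite("pics/fin_t.png",cv2.resize(t["pixels"][140:320,120:520,::-1],None,fx=2,fy=2,interpolation=cv2.INTER_CUBIC))
E
```

```text
time_s: 27.72
eef_pos: [0.6399, -0.2293, 0.0428]
orientation: [2.144, -2.296, -0.0]
wrist_force: [1.0, 0.2, -0.1]
gripper_width: 0.05
time_s: 28.38
eef_pos: [0.4311, -0.2146, 0.1613]
orientation: [2.145, -2.295, 0.001]
wrist_force: [0.5, -1.4, 0.4]
gripper_width: 0.0503
```

View pics/fin_s.png

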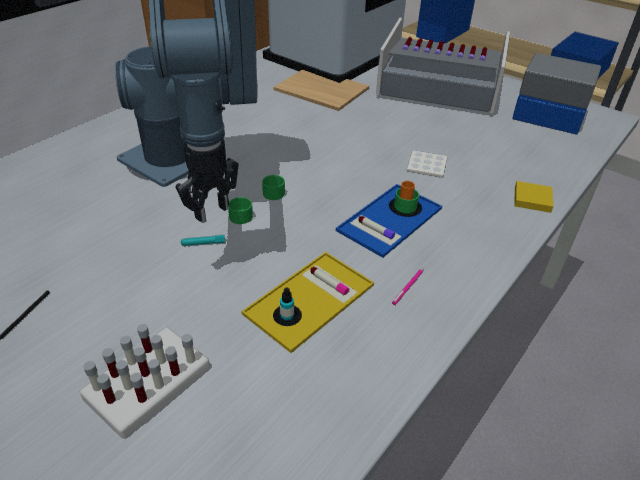

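View pics/fin_t.png

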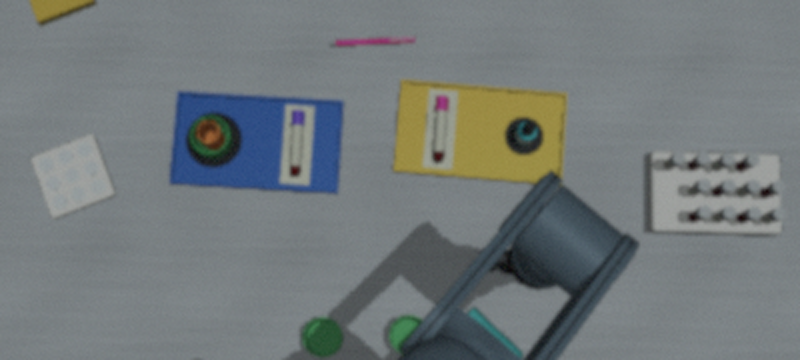

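Everything stands as asked, and the bystanders and look-alikes haven't moved: the scene view shows the dropper at (287,305), the nested cups at (406,198) and the tubes at (378,227) and (330,280). Handing in.

```bash
python3 -m handwheel '[[[50,0,0,0,0,0,0],[50,0,0,0,0,0,0],[50,0,0,0,0,0,0],[50,0,0,0,0,0,0]]]'; python3 - <<'E'
from h import *
print(arm.job_done(), arm.read_state()["time_s"])
E
```

```text
time_s: 28.82
eef_pos: [0.4342, -0.2156, 0.1612]
orientation: [-2.145, 2.295, -0.001]
wrist_force: [0.2, 0.2, -0.8]
gripper_width: 0.0501
the job is handed in; nothing more can be done
the job is handed in; nothing more can be done
```

Both kits are made up and the job was handed in at about 29 s of the 134 s allowed. I worked in the order you listed: violet tube, green cup, orange cup, pink tube, dropper. The green cup used was the farthest of the three from the base.

- **Final pictures:** both tubes lie inside their white bars. The green cup stands on the blue tray's spot with the orange cup upright inside it. The dropper stands upright on the yellow tray's spot. The robot was clear of everything, and the rack, plate, pen, turquoise tube and other two green cups look unmoved by eye.
- **Forces:** the highest wrist force in the readings I took was about 7 N, as the gripper closed on the dropper.
- **Disagreements:** the two cameras differed by about 2–3 mm throughout (up to about 7 mm on the dropper), and my two estimates of the green cup's centre also disagreed. From the scene camera, one edge put it about 8 mm off and the other about 5 mm, on opposite sides. They average to roughly 2.5 mm, and the top camera suggested about 2 mm.
- **Not measured:** I judged the dropper's centring from one view, just before release, by the gap between its foot and the spot's edge. I did not measure it again afterwards.

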